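# Seat the slim battery pack in the sloping charger

### The job

Put the slimmer of the two standing battery packs on charge: slide it foot first into the sloping bay of the charger, its rib in the bay's slot, and press it past the spring roller until it sits fully home on the bay's floor. Press firmly but do not ram it, and leave the wider pack, the marker and the loop tool where they are.

Things in the scene. Friction and masses are not known exactly. Their poses are not given: they have to be found in the camera images.
- slim_pack: pack to charge: black block 46 (x) x 34 (y) x 110 mm tall, about 0.2 kg, standing. Origin: centre of its underside, z up its length. A rib 8 mm wide stands 3 mm out of the -x face (from 12 mm over the foot to 12 mm under the top); the lowest 5 mm taper in by 1 mm a side; a groove 4 mm deep crosses the +x face 23 to 45 mm over the foot. Flat y faces: grasp across the 34 mm near the top
- slim_pack_top (a point): centre of the slim pack's top face, 110 mm above its origin
- bay: the charger's bay, a fixed pocket. Origin: centre of its floor; z runs up to the mouth 95 mm away and leans 25 degrees from vertical to the charger's front. Inside 48 (x) by 36 mm (y): 1 mm clear all round the slim pack; walls 6 mm. The -x (lower) wall has a 13 mm wide slot along its middle for the pack's rib. A seated pack has its axes along the bay's and stands 15 mm out
- bay_mouth (a point): centre of the bay's mouth, 95 mm along the bay's z axis from its floor
- charger: the grey wedge-shaped charger, fixed to the bench, 132 x 78 mm on plan and about 125 mm high at the top of its sloping face. Origin at the centre of its underside (on the bench), +x towards its back; the bay's floor centre is at x +20, z +26 mm
- wide_pack: the wider battery pack, 64 x 52 x 105 mm standing black block of the same make; does not fit the bay, to be left alone. Origin at the centre of its underside
- marker: pen, 17 x 135 x 16 mm, lying on the bench near the robot's edge; leave alone. Origin at the centre of its underside
- loop_tool: wooden loop tool 19 x 169 x 9 mm lying on the bench; leave alone. Origin at the centre of its underside
- bay_roller (a point): sprung steel roller in the bay's +x wall, 30 mm above its floor: stands 5 mm into the bay, stops a pack that merely slides in about 40 mm before home, takes roughly 5 to 15 N to press past; at home it rests in the pack's groove. The point is on the wall's inner face

How it is judged (in metres and radians):
At the end, for the whole second after the job is handed in: the slim pack is at rest in the bay, its foot within 2 mm of the bay's floor along the bay's axis (and within 6 mm of its centre), its length within 0.06 rad of the bay's axis (z of slim_pack in the frame of bay between -0.003 and 0.002 m and distance between slim_pack and bay below 0.006 m and angle between the z axis of slim_pack and the z axis of bay, either way round below 0.06 rad and linear speed of slim_pack below 0.02 m/s); the robot touches nothing.
It fails at once if the pack is rammed: more than 80 N between slim pack and bay (contact force between slim_pack and bay above 80 N).
It fails at once if the wide pack is shifted by more than 30 mm or tipped (distance of wide_pack from where it was at the start of the episode above 0.03 m or angle between wide_pack's own z axis and vertical above 0.35 rad).
It fails at once if the marker or the loop tool is shifted by more than 40 mm (distance of any of marker, loop_tool from where it was at the start of the episode above 0.04 m).
It also fails if it takes over 64 s, if anything falls off the work surface, if the arm or the gripper's body presses on something with over 40 N, if the wrist force passes 120 N, or if a joint passes its speed limit or range.

### The arm

A 6-joint arm with a two-finger parallel gripper is mounted at the origin on a cart in front of the work surface, level with it; the furniture and walls round the work are solid. World frame = base frame: x ahead of the robot, y to its left, z up, the work surface at z = 0. Lengths are in m, angles in degrees, forces in N, time in s.
With the tool pointing down it reaches from about 0.3 to 0.75 m from the base axis. Payload 8.5 kg.
Tool frame: the origin (TCP) lies at the very end of the fingers, on their centre line; the grasp point (between the pads) lies grasp_offset behind it (grasp_offset is the distance from the TCP to the grasp point, in m); x points along the fingers, z is the direction in which the jaws open and shut, and the axes are right-handed (so a half turn about x gives the same grasp; the last joint's range is limited). The gripper opens to 85 mm and grips with 20 to 120 N. Pads are 22 mm wide; open, the fingers measure 114 mm over their backs; the gripper's body (76 mm by 85 mm) begins 54 mm behind the grasp point. The pads swing forward as they close: fully open they stand 13 mm farther back than shut.
Start: joints at [-76.851, 21.807, 74.336, -0, 83.858, -12.336], TCP at [0.237, -0.496, 0.231] pointing down, gripper open.
Joint ranges: [-178.18, 178.18], [-50.72, 133.34], [12.68, 142.11], [-81.47, 261.47], [9.98, 163.14], [-165.26, 165.26]. Speed limits (degrees/s): [136.94, 136.94, 180, 180, 180, 180].

### API

Orientations are given as a 3x3 rotation matrix whose columns are the frame's x, y, z axes.
In Python, from rig import observe, get_image, close_job, recognise, grasp_offset gives the robot as it stands.
- The arm moves only by the tool drive_tool, never from a script. Its argument "targets" is a list that holds one entry, the list of rows, each a list of 7 numbers: the shift along the tool's x, y, z in units of 50 mm (1.0 is 50 mm), then the turn, a rotation vector about the tool's x, y, z in rad, then the opening, from -1 (shut) to 1 (fully open), so that 0 is half open. A call has 1 to 5 rows; each row shifts and turns the commanded pose from where the row before left it, along the tool's axes as they then stand; what a row does not reach is not made up. A row lasts 1/10 s, in which the tool goes at most 50 mm and 8.59 degrees, less where a joint would pass 70% of its speed; a pose out of reach is approached as far as the arm can. A call is refused whole if a number of a shift passes 1 or a number of a turn 0.15, either way. A call with a gripper value outside its range is refused whole. The fingers move at their own pace and stop on an object; "force" is the grip in N (left out, the last holds). Time passes only in rows, so rows that do not move let the fingers close. It gives the time, the measured TCP pose, the force and the opening at its end, in the units of the state.
- observe(): the state, without advancing time (a new reading comes with each control period).
- get_image(name): name is "scene" or "side" or "wrist"; returns a dict with "image" (480x640x3 uint8, red, green, blue), "fx", "fy", "cx", "cy" (pixels), "rvec" (rotation vector, rad) and "tvec" (3), from world to camera coordinates, as OpenCV has them. Camera axes: x right, y down, z forward; pixel columns grow to the right and rows downward; lengths in m; the calibration is good to about 2 mm. A picture is of the moment at which its call begins. There is no depth.
- close_job(): hands the job in, once; it reports no verdict.
Trained networks look in a picture, given as the dict that the camera call returned (one of the last four; its "shot" number tells which), for a name from the list of things; names that differ only in an ending like _2 or _b are one class to them, and where a whole thing is asked for, a point or a joint stands for the part that bears it (a point fixed in the world has none). Each returns a list of dicts, best first, with "p" (0 to 1); they miss things now and then, are a little off and sometimes report something else, mostly with a low value. They report only what shows in the picture. A call takes as long as a camera call.
- recognise(label, picture): "at" ([column, row] as shares, 0 to 1, of the picture: columns of its width, rows of its height, amid what is visible of it).
The state is a dict: "time_s": time; "q": joint angles; "qvel": joint speeds; "joint_efforts": joint torques, N m; "position": TCP position; "tool_rot": TCP orientation; "ft_force": force on the tool from outside, world axes, zero at the start; "wrist_torque": the same for the moment, N m; "grip_width": finger opening in m.
Only numpy, scipy, OpenCV 4.12 (cv2) and the standard library are available. Lean on these libraries where they do the work, as an engineer would, in place of code of your own. Each camera call takes 0.05 s, during which the arm holds its last target.

## Working session

There is one attempt and no reset: what is moved stays moved. The work goes in short steps, Python scripts to look and compute and a tool call to move; the robot and the scene stay as the last step left them, time stands still between calls to the robot, and variables do not carry over. Pictures are saved under pics/ and viewed, and the job is handed in when it is done.

Besides the shell and the picture viewer there is one more tool, called after ">>>" by a JSON object that holds its "op" and its "data", one argument or row to a line. drive_tool: Moves the arm, as the interface text tells. Its arguments: {"type":"object","properties":{"targets":{"type":"array"},"force":{"type":"number"}},"required":["targets"]}

```bash
mkdir -p pics; ls; cat > h.py <<'E'
import numpy as np, cv2
from rig import *
def save(p,n): cv2.imwrite('pics/'+n+'.png',p['image'][:,:,::-1])
E
python3 - <<'E'
from h import *
s=observe(); print({k:np.round(v,4).tolist() for k,v in s.items()}, grasp_offset)
import pickle
P={}
for n in ['scene','side','wrist']:
    p=get_image(n); save(p,n+'0'); P[n]=p
    print(n,p['fx'],p['cx'],p['cy'],np.round(p['rvec'],3),np.round(p['tvec'],3))
    for l in ['slim_pack','slim_pack_top','bay_mouth','bay','charger','wide_pack','marker','loop_tool']:
        try: print(l,[(np.round(np.array(d['at'])*[640,480],1).tolist(),round(d['p'],2)) for d in recognise(l,p)][:3])
        except Exception as e: print(l,e)
pickle.dump(P,open('P0.pkl','wb'))
E
```

```text
pics
{'time_s': 0.0, 'q': [-76.8513, 21.8405, 74.3863, -0.0002, 83.8593, -12.3366], 'qvel': [0.0257, -0.0112, 0.0021, -0.0178, 0.0674, 0.0183], 'joint_efforts': [-0.0004, -44.8463, -23.1281, -0.0002, 0.0048, 0.0], 'position': [0.2366, -0.4962, 0.2307], 'tool_rot': [[-0.0003, 0.9027, 0.4303], [0.0015, 0.4303, -0.9027], [-1.0, 0.0003, -0.0015]], 'ft_force': [-0.0168, -0.0352, 0.2494], 'wrist_torque': [0.0113, -0.0049, -0.0567], 'grip_width': 0.0851} 0.0187
scene 564.453176047692 323.7085313334821 245.8404126661797 [ 2.017  0.261 -0.184] [-0.498  0.02   1.274]
slim_pack [([357.6, 334.0], 0.9)]
slim_pack_top [([360.0, 333.4], 0.82)]
bay_mouth [([389.7, 211.5], 0.74)]
bay [([387.5, 211.9], 0.84)]
charger [([394.1, 210.9], 0.85)]
wide_pack [([313.9, 265.0], 0.57), ([394.7, 211.8], 0.51), ([259.9, 268.8], 0.46)]
marker [([260.4, 267.0], 0.56)]
loop_tool [([215.3, 343.0], 0.94)]
side 480.88097986678815 311.05425771919926 239.33348700008486 [ 0.456  2.887 -0.865] [ 0.496 -0.061  1.064]
slim_pack [([226.2, 182.2], 0.68)]
slim_pack_top [([225.1, 183.6], 0.66)]
bay_mouth [([292.1, 367.4], 0.6)]
bay [([293.9, 363.6], 0.73)]
charger [([281.0, 375.7], 0.6), ([225.8, 183.9], 0.47), ([380.0, 259.2], 0.4)]
wide_pack []
marker [([377.1, 258.4], 0.61), ([294.6, 361.2], 0.24)]
loop_tool [([333.5, 172.5], 0.56)]
wrist 409.69008319016075 320.1012176381839 241.76383892291474 [-2.422  1.528  0.244] [-0.549 -0.042  0.38 ]
slim_pack []
slim_pack_top []
bay_mouth []
bay []
charger []
wide_pack []
marker []
loop_tool []
```

View pics/scene0.png

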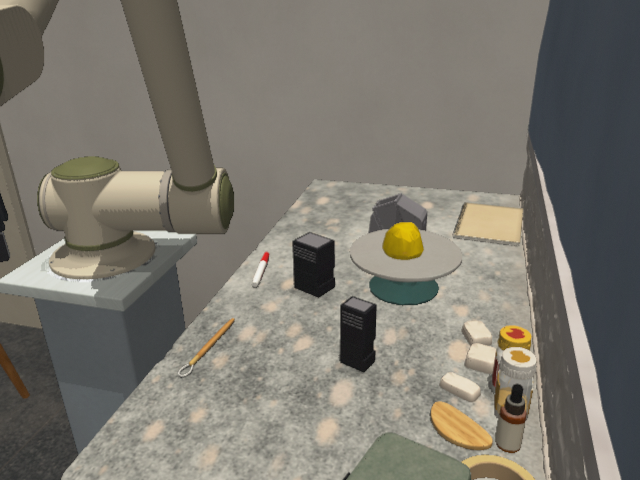

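View pics/side0.png

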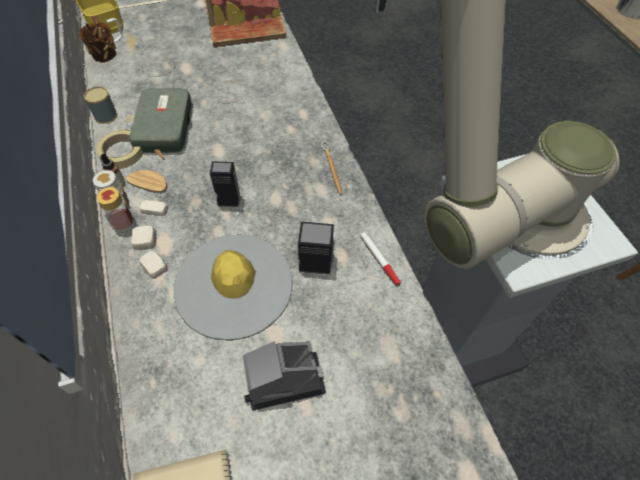

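View pics/wrist0.png

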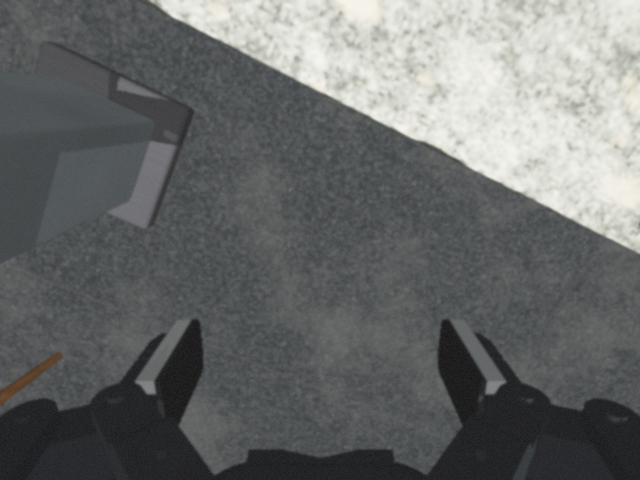

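The scene view shows the slim pack at about (357,334), the wide pack at (314,265) and the charger, partly behind the cake stand, at (395,212). The side view shows the slim pack at (226,183), the wide pack at (316,248) and the charger at (285,373). Next I'll enlarge these areas.

```bash
cat >> h.py <<'E'
def ray(p,u,v):
    K=np.array([[p['fx'],0,p['cx']],[0,p['fy'],p['cy']],[0,0,1]])
    R=cv2.Rodrigues(np.array(p['rvec'],float))[0]; t=np.array(p['tvec'],float).ravel()
    d=R.T@np.linalg.inv(K)@np.array([u,v,1.]); c=-R.T@t
    return c,d/np.linalg.norm(d)
def atz(p,u,v,z):
    c,d=ray(p,u,v); return c+d*(z-c[2])/d[2]
def tri(prs):
    A=np.zeros((3,3));b=np.zeros(3)
    for p,u,v in prs:
        c,d=ray(p,u,v); M=np.eye(3)-np.outer(d,d); A+=M; b+=M@c
    return np.linalg.solve(A,b)
def proj(p,X):
    K=np.array([[p['fx'],0,p['cx']],[0,p['fy'],p['cy']],[0,0,1.]])
    return cv2.projectPoints(np.array(X,float).reshape(-1,1,3),np.array(p['rvec'],float),np.array(p['tvec'],float),K,None)[0].reshape(-1,2)
def crop(p,x0,x1,y0,y1,n,s=4):
    im=cv2.resize(p['image'][y0:y1,x0:x1],None,fx=s,fy=s,interpolation=cv2.INTER_CUBIC)
    cv2.imwrite('pics/'+n+'.png',im[:,:,::-1])
E
python3 - <<'E'
from h import *
import pickle
P=pickle.load(open('P0.pkl','rb')); s,d=P['scene'],P['side']
print(tri([(s,358,305),(d,223,165)]), 'slimtop')
print(tri([(s,314,242),(d,316,228)]), 'widetop')
print(tri([(s,390,211),(d,293,364)]), 'bay')
print(cv2.Rodrigues(s['rvec'])[0].T@-s['tvec'],cv2.Rodrigues(d['rvec'])[0].T@-d['tvec'])
crop(s,300,460,180,300,'c1',5); crop(d,200,360,320,420,'c2',5); crop(d,180,340,150,270,'c3',5);crop(s,280,400,220,380,'c4',4)
E
```

```text
[ 0.63579323 -0.2419447   0.11114977] slimtop
[ 0.5044056  -0.03584889  0.10685249] widetop
[0.61655808 0.193758   0.08621084] bay
[ 0.78784386 -0.95974091  0.57322901] [0.67143886 0.45074987 0.8525539 ]
```

View pics/c2.png

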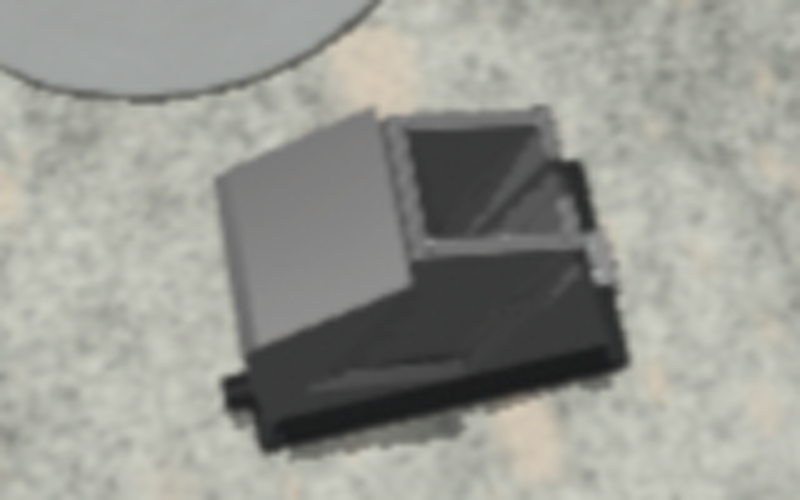

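View pics/c3.png

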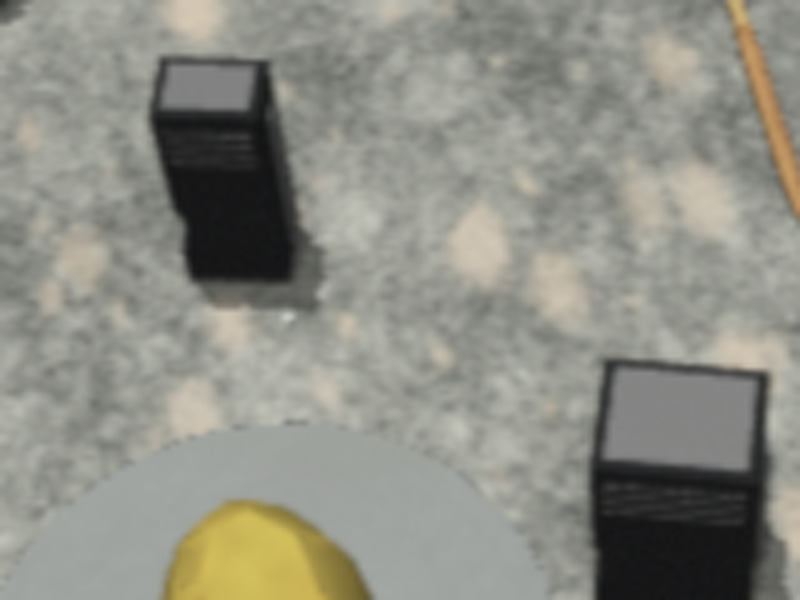

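View pics/c4.png

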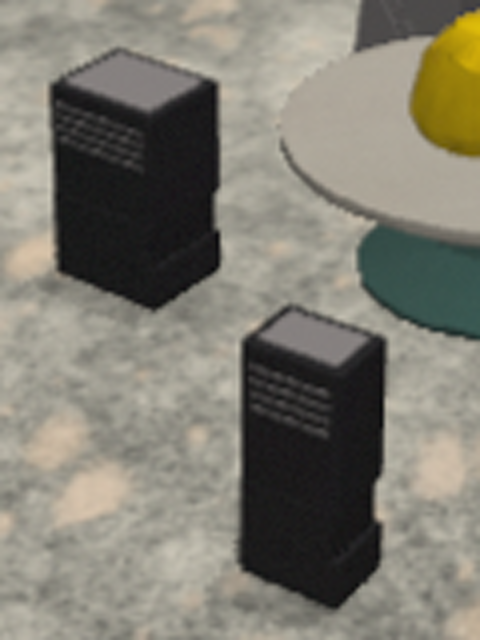

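View pics/c1.png

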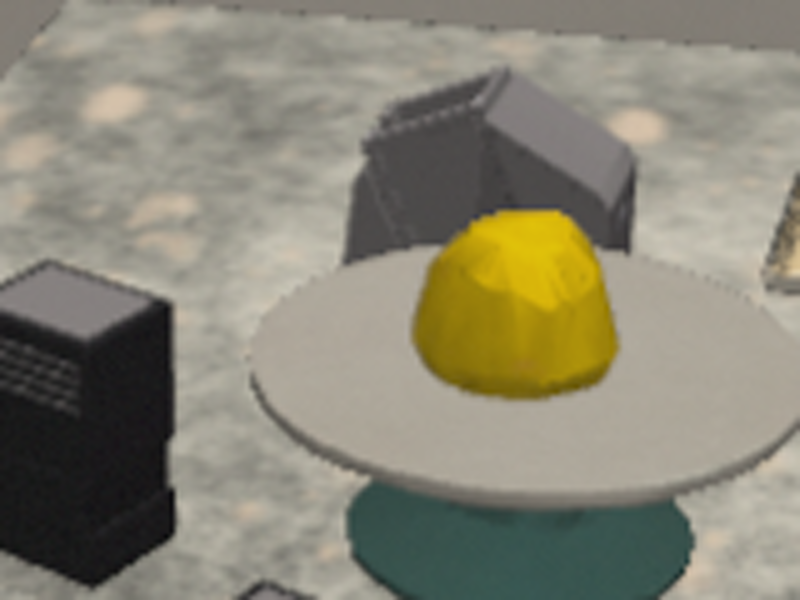

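The slim pack stands at about (0.63,-0.24), groove facing away from the robot at near-zero yaw. The bay mouth at about (0.59,0.19) faces the robot. Next I'll fit their poses from corners and plan the approach.

```bash
cat >> h.py <<'E'
from scipy.spatial.transform import Rotation as Ro
from scipy.optimize import least_squares
def yawfit(obs,x0,z0=0.):
    # obs: list (pic, local pts Nx3, pix Nx2), pose x,y,yaw
    def W(q,L): return Ro.from_euler('z',q[2]).apply(L)+[q[0],q[1],z0]
    f=lambda q: np.concatenate([(proj(p,W(q,L))-np.array(u)).ravel() for p,L,u in obs])
    r=least_squares(f,x0,loss='soft_l1',f_scale=1.5); return r.x, f(r.x).reshape(-1,2)
def delta(R,t,s=None):
    s=s or observe(); R0=np.array(s['tool_rot']); 
    d=R0.T@(np.array(t)-s['position'])/0.05; w=Ro.from_matrix(R0.T@R).as_rotvec()
    return np.round(d,3),np.round(w,4)
E
python3 - <<'E'
from h import *
import pickle
P=pickle.load(open('P0.pkl','rb')); s,d,w=P['scene'],P['side'],P['wrist']
o=observe(); R0=np.array(o['tool_rot'])
Rc=cv2.Rodrigues(w['rvec'])[0]; c=-Rc.T@w['tvec']
print('cam in tool',R0.T@(c-o['position']),(R0.T@Rc.T).round(3))
h=.110
# c4 crop origin (280,220) x4 ; c3 origin (180,150) x5
def c4(a): return (np.array(a)+.5)/4-.5+[280,220]
def c3(a): return (np.array(a)+.5)/5-.5+[180,150]
T=np.array([[.023,.017,h],[.023,-.017,h],[-.023,-.017,h],[-.023,.017,h]])
# scene: far-left? cam from -y: corners: top(292,305)= -x+y ; right (385,340)=+x+y ; bottom (335,370)=+x-y ; left(243,340)=-x-y
obs=[(s,T[[3,0,1,2]],c4([[292,305],[385,338],[334,369],[242,341]])),
     (s,np.array([[.022,-.016,0]]),c4([[334,607]])),
     (d,T[[0,1,2,3]],c3([[153,120],[160,60],[268,62],[266,120]])),
]
x,r=yawfit(obs,[.63,-.24,0]); print('slim',x,np.degrees(x[2])); print(r.round(1))
# charger mouth approx: unknown; fit bay mouth rim outer: x +-30, y+-24 at z=95
def c1(a): return (np.array(a)+.5)/5-.5+[300,180]
def c2(a): return (np.array(a)+.5)/5-.5+[200,320]
pk=c2([[387,118],[547,108],[603,240],[415,255]])
for u in pk: print(atz(d,*u,0.12))
E
```

```text
cam in tool [-0.14285223  0.07880514 -0.00119971] [[-0.    -0.311  0.95 ]
 [ 0.001 -0.95  -0.311]
 [ 1.     0.001  0.   ]]
slim [ 0.63695832 -0.23734647 -0.35494558] -20.33688342072839
[[-1.5 -1.2]
 [ 0.4 -0.7]
 [ 1.4  1.6]
 [-1.1 -0.6]
 [ 0.1  0.5]
 [-0.8 -0. ]
 [ 0.3 -0.5]
 [ 0.9 -0.2]
 [-0.9  0.7]]
[0.63268207 0.16459054 0.12      ]
[0.58304177 0.17713782 0.12      ]
[0.5797339  0.22346605 0.12      ]
[0.6365445  0.21002168 0.12      ]
```

```bash
python3 - <<'E'
from h import *
import pickle
P=pickle.load(open('P0.pkl','rb')); s,d=P['scene'],P['side']
def c1(a): return (np.array(a)+.5)/5-.5+[300,180]
def c2(a): return (np.array(a)+.5)/5-.5+[200,320]
Rb=Ro.from_euler('y',-25,degrees=True)
rim=lambda x,y,z=.095: Rb.apply([x,y,z])+[.02,0,.026]
L=np.array([rim(.03,-.024),rim(-.03,-.024),rim(-.03,.024),rim(.03,.024)])
obs=[(d,L,c2([[383,118],[549,106],[603,235],[415,257]]))]
x,r=yawfit(obs,[.6,.19,0]); print('charger',x,np.degrees(x[2]));print(r.round(1))
W=Ro.from_euler('z',x[2]).apply(L)+[x[0],x[1],0]
print((W).round(3)); print(((proj(s,W)-[300,180])*5).round())
y=-.355
R=np.array([[0,np.cos(y),np.sin(y)],[0,np.sin(y),-np.cos(y)],[-1,0,0]])
print(delta(R,[.637,-.237,.20]))
R0=np.array(observe()['tool_rot']); print((R.T@(np.array([.637,-.237,.20])-observe()['position'])/.05).round(2))
E
```

```text
charger [ 0.62734999  0.18983609 -0.03334104] -1.9103009080188746
[[ 0.3 -0.4]
 [-0.  -0.9]
 [-2.5  0.7]
 [ 1.4  0.5]]
[[0.634 0.166 0.125]
 [0.579 0.167 0.099]
 [0.581 0.215 0.099]
 [0.635 0.214 0.125]]
[[480. 100.]
 [355. 142.]
 [379. 103.]
 [500.  61.]]
(array([ 0.627,  9.461, -1.239]), array([ 0.7998,  0.    , -0.    ]))
[ 0.63  5.7  -7.65]
```

>>> {"op": "drive_tool", "data": {
  "targets": [
    [[0,0.3,0,0.14,0,0,1],[0,0.6,0,0.14,0,0,1],[0,0.6,0,0.14,0,0,1],[0,0.6,0,0.14,0,0,1],[0,0.6,0,0.14,0,0,1]]
  ]
}}

```text
time_s: 1.85
position: [0.3695, -0.4783, 0.2316]
tool_rot: [[0.0, 0.966, -0.258], [-0.0, -0.258, -0.966], [-1.0, 0.0, 0.0]]
ft_force: [-0.1, 0.3, 0.9]
grip_width: 0.0852
```

```bash
cat >> h.py <<'E'
def down(y): return np.array([[0,np.cos(y),np.sin(y)],[0,np.sin(y),-np.cos(y)],[-1,0,0]])
E
python3 -c "
from h import *
print(delta(down(-.355),[.637,-.237,.20]))"
```

```text
(array([ 0.631,  3.926, -6.042]), array([ 0.0943,  0.0001, -0.0001]))
```

>>> {"op": "drive_tool", "data": {
  "targets": [
    [[0,0.4,-0.6,0.09,0,0,1],[0,0.4,-0.7,0,0,0,1],[0,0.4,-0.7,0,0,0,1],[0,0.4,-0.7,0,0,0,1],[0,0.4,-0.6,0,0,0,1]]
  ]
}}

```text
time_s: 2.35
position: [0.5173, -0.3533, 0.2314]
tool_rot: [[0.0, 0.941, -0.338], [0.0, -0.338, -0.941], [-1.0, 0.0, -0.0]]
ft_force: [-0.2, -0.3, -0.2]
grip_width: 0.0854
```

>>> {"op": "drive_tool", "data": {
  "targets": [
    [[0.1,0.4,-0.6,0,0,0,1],[0.1,0.4,-0.6,0,0,0,1],[0.1,0.3,-0.5,0,0,0,1],[0.1,0.2,-0.3,0,0,0,1],[0,0,0,0,0,0,1]]
  ]
}}

```text
time_s: 2.85
position: [0.6121, -0.2813, 0.2101]
tool_rot: [[-0.001, 0.942, -0.336], [0.001, -0.336, -0.942], [-1.0, -0.002, -0.001]]
ft_force: [-1.1, -1.4, 0.1]
grip_width: 0.0854
```

```bash
python3 - <<'E'
from h import *
import pickle
print(delta(down(-.355),[.637,-.237,.20]))
w=get_image('wrist'); save(w,'w1'); pickle.dump(w,open('w1.pkl','wb'))
for l in ['slim_pack','slim_pack_top']: print([(np.array(k['at'])*[640,480],k['p']) for k in recognise(l,w)])
L=[[.023,.017,.11],[.023,-.017,.11],[-.023,-.017,.11],[-.023,.017,.11]]
print(proj(w,Ro.from_euler('z',-.355).apply(L)+[.637,-.237,0]))
E
```

```text
(array([ 0.202,  0.172, -1.002]), array([ 0.0121, -0.0006,  0.0015]))
[(array([249.472, 215.808]), 0.97)]
[(array([248.32 , 215.184]), 0.76)]
[[208.73698015 188.97424152]
 [265.53809378 189.7036049 ]
 [267.63434719 261.47980856]
 [213.98150799 260.81854176]]
```

View pics/w1.png

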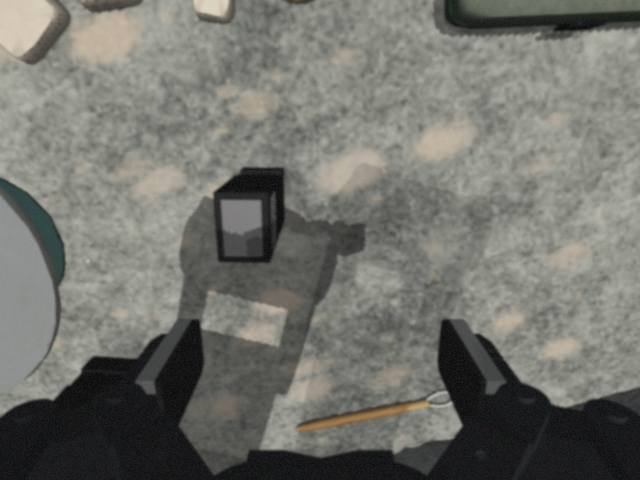

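The wrist view shows the slim pack's top around (216–272, 190–260), a few pixels from the prediction. I'll refine the corners in a crop.

```bash
python3 - <<'E'
from h import *
import pickle
w=pickle.load(open('w1.pkl','rb')); crop(w,200,300,155,275,'w1c',6)
E
```

```text
(no output)
```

View pics/w1c.png

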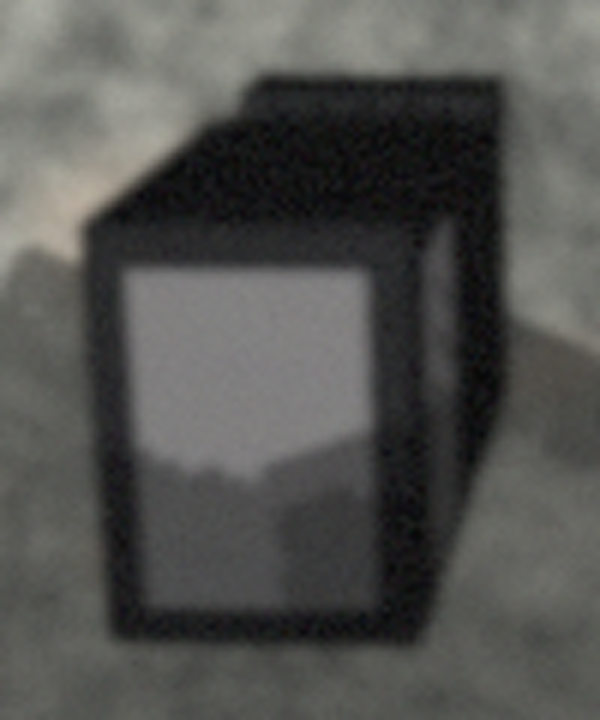

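```bash
python3 - <<'E'
from h import *
import pickle
w=pickle.load(open('w1.pkl','rb'))
L=np.array([[.023,.017,.11],[.023,-.017,.11],[-.023,-.017,.11],[-.023,.017,.11],[.023,-.017,.0]])
u=(np.array([[88,225],[412,225],[416,640],[115,640]])+.5)/6-.5+[200,155]
x,r=yawfit([(w,L[:4],u)],[.637,-.237,-.35]); print(x,np.degrees(x[2])); print(r.round(1))
for z in (.075,.10): print(delta(down(x[2]),[x[0],x[1],z]))
E
```

```text
[ 0.63531841 -0.23872321 -0.35540371] -20.36313232935325
[[-1.7 -1.5]
 [ 1.  -0.7]
 [ 2.2  1.7]
 [-1.2  1. ]]
(array([ 2.73 ,  0.163, -1.015]), array([ 0.0092,  0.0004, -0.    ]))
(array([ 2.23 ,  0.163, -1.015]), array([ 0.0092,  0.0004, -0.    ]))
```

>>> {"op": "drive_tool", "data": {
  "targets": [
    [[0,0.05,-0.3,0.009,0,0,1],[0,0.06,-0.4,0,0,0,1],[0,0.05,-0.31,0,0,0,1],[0.3,0,0,0,0,0,1],[0.5,0,0,0,0,0,1]]
  ]
}}

```text
time_s: 3.5
position: [0.6365, -0.2386, 0.1729]
tool_rot: [[0.004, 0.938, -0.347], [-0.002, -0.347, -0.938], [-1.0, 0.004, 0.001]]
ft_force: [-1.3, 0.2, -1.0]
grip_width: 0.0856
```

>>> {"op": "drive_tool", "data": {
  "targets": [
    [[0.5,0,0,0,0,0,1],[0.5,0,0,0,0,0,1],[0.4,0,0,0,0,0,1],[0.3,0,0,0,0,0,1],[0,0,0,0,0,0,1]]
  ]
}}

```text
time_s: 4.0
position: [0.6348, -0.2382, 0.0844]
tool_rot: [[-0.003, 0.938, -0.348], [0.002, -0.348, -0.938], [-1.0, -0.004, -0.001]]
ft_force: [-0.0, -0.2, -0.1]
grip_width: 0.0853
```

```bash
python3 - <<'E'
from h import *
import pickle
print(delta(down(-.355),[.6353,-.2387,.082]))
w=get_image('wrist'); save(w,'w2'); pickle.dump(w,open('w2.pkl','wb'))
E
```

```text
(array([0.048, 0.013, 0.006]), array([-0.    , -0.0005,  0.0039]))
```

View pics/w2.png

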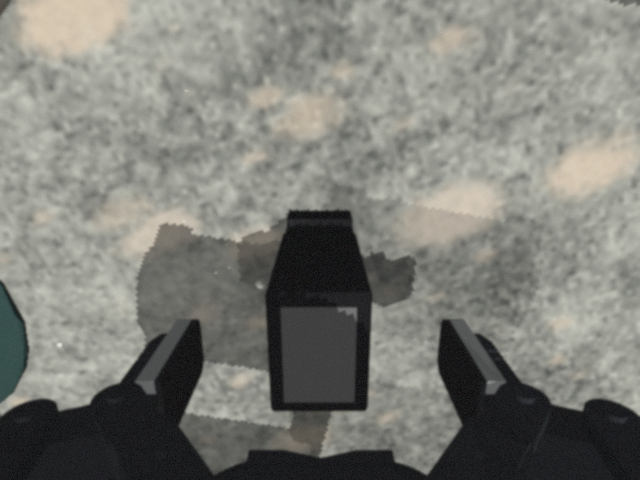

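The pack sits centred between the open fingers, its top face over columns 268–371 and rows 293–410. I'll close on it.

>>> {"op": "drive_tool", "data": {
  "targets": [
    [[0.02,0,0,0,0,0,0.2],[0,0,0,0,0,0,-0.3],[0,0,0,0,0,0,-0.6],[0,0,0,0,0,0,-0.6],[0,0,0,0,0,0,-0.8]]
  ],
  "force": 60
}}

```text
time_s: 4.55
position: [0.6364, -0.2383, 0.0862]
tool_rot: [[0.001, 0.938, -0.347], [-0.001, -0.347, -0.938], [-1.0, 0.002, 0.0]]
ft_force: [0.6, 0.1, 4.5]
grip_width: 0.033
```

>>> {"op": "drive_tool", "data": {
  "targets": [
    [[0,0,0,0,0,0,-1],[0,0,0,0,0,0,-1],[0,0,0,0,0,0,-1]]
  ]
}}

```text
time_s: 4.85
position: [0.6364, -0.2383, 0.0862]
tool_rot: [[0.002, 0.938, -0.347], [-0.001, -0.347, -0.938], [-1.0, 0.002, 0.0]]
ft_force: [0.8, 0.2, 5.8]
grip_width: 0.0328
```

```bash
python3 - <<'E'
from h import *
import pickle
s=observe(); print(s['grip_width'],s['ft_force'],s['position'])
w=get_image('wrist'); save(w,'w3'); pickle.dump((w,s),open('w3.pkl','wb'))
crop(w,240,400,240,440,'w3c',4)
E
```

```text
0.0328301898382884 [0.82174252 0.17616815 5.7848824 ] [ 0.63637757 -0.2382889   0.08622812]
```

View pics/w3c.png

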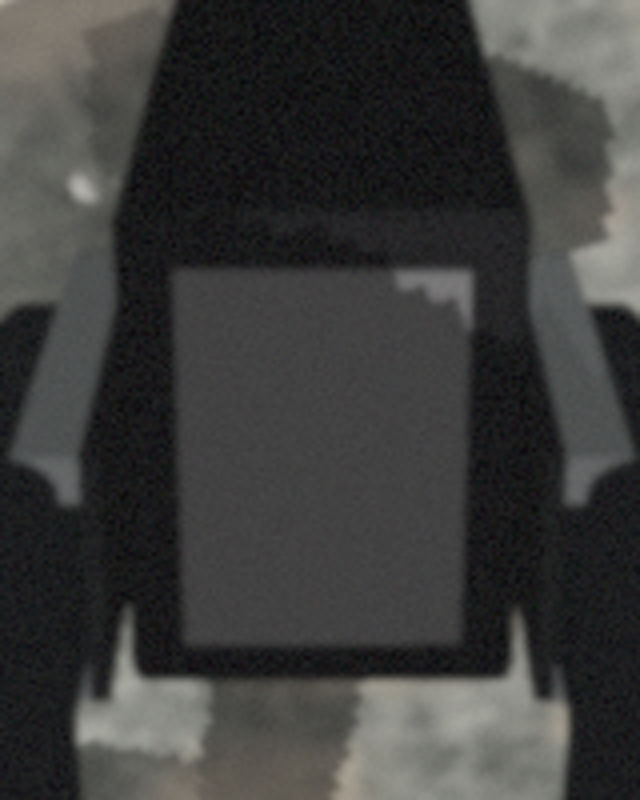

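```bash
python3 - <<'E'
from h import *
import pickle
w,s=pickle.load(open('w3.pkl','rb'))
L=np.array([[.023,.017,.11],[.023,-.017,.11],[-.023,-.017,.11],[-.023,.017,.11]])
u=(np.array([[115,215],[528,215],[507,675],[133,675]])+.5)/4-.5+[240,240]
x,r=yawfit([(w,L,u)],[.637,-.237,-.35]); print(x); print(r.round(1))
R=np.array(s['tool_rot'])
Rp=Ro.from_euler('z',x[2]).as_matrix()
print('pack origin in tool',R.T@(np.array([x[0],x[1],0])-s['position']), '\n',(R.T@Rp).round(3))
E
```

```text
[ 0.63579841 -0.2380207  -0.35581531]
[[-1.8 -1.4]
 [ 1.6 -1.1]
 [ 1.4  2.6]
 [-1.3  2.4]]
pack origin in tool [ 8.62268523e-02 -7.87153717e-04 -7.75496714e-05] 
 [[ 0.002 -0.    -1.   ]
 [ 1.     0.002  0.002]
 [ 0.002 -1.     0.   ]]
```

>>> {"op": "drive_tool", "data": {
  "targets": [
    [[-0.1,0,0,0,0,0,-1],[-0.3,0,0,0,0,0,-1],[-0.5,0,0,0,0,0,-1],[-0.6,0,0,0,0,0,-1],[-0.6,0,0,0,0,0,-1]]
  ]
}}

```text
time_s: 5.4
position: [0.6355, -0.2378, 0.1906]
tool_rot: [[-0.002, 0.938, -0.347], [0.001, -0.347, -0.938], [-1.0, -0.002, -0.0]]
ft_force: [0.1, -0.4, -2.4]
grip_width: 0.033
```

>>> {"op": "drive_tool", "data": {
  "targets": [
    [[-0.6,0,0,0,0,0,-1],[-0.6,0,0,0,0,0,-1],[-0.4,0,0,0,0,0,-1],[-0.2,0,0,0,0,0,-1],[0,0,0,0,0,0,-1]]
  ]
}}

```text
time_s: 5.9
position: [0.6361, -0.2381, 0.2808]
tool_rot: [[0.001, 0.938, -0.347], [-0.0, -0.347, -0.938], [-1.0, 0.001, 0.0]]
ft_force: [-0.8, 0.0, -2.3]
grip_width: 0.0329
```

```bash
python3 - <<'E'
from h import *
import pickle
s=observe(); print(s['grip_width'],s['ft_force'],s['position'],s['q'])
w=get_image('wrist'); save(w,'w4'); pickle.dump((w,s),open('w4.pkl','wb'))
crop(w,240,400,240,440,'w4c',4)
E
```

```text
0.03288832937043643 [-0.75935232  0.03309557 -2.29068261] [ 0.63608016 -0.23811619  0.280831  ] [-3.04860567e+01  3.45609002e+01  4.44252302e+01  1.00568323e-03
  1.00959706e+02  7.98076214e+01]
```

View pics/w4.png

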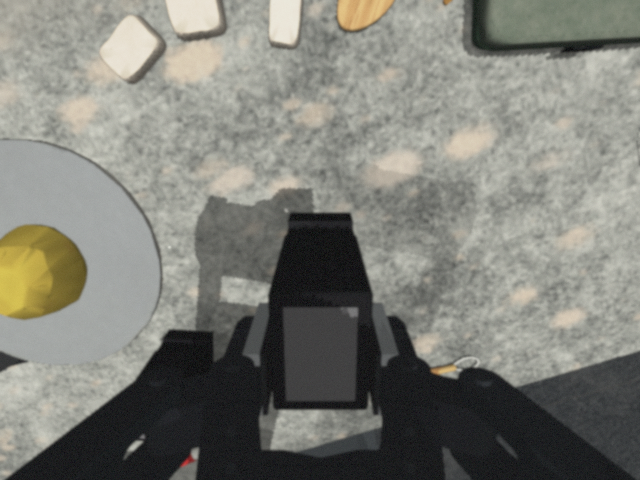

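```bash
cat >> h.py <<'E'
def bayR(yaw): return Ro.from_euler('z',yaw).as_matrix()@Ro.from_euler('y',-25,degrees=True).as_matrix()
def bayO(c): return Ro.from_euler('z',c[2]).apply([.02,0,.026])+[c[0],c[1],0]
def toolR(c):
    B=bayR(c[2]); return np.stack([-B[:,2],B[:,0],-B[:,1]],1)
E
python3 - <<'E'
from h import *
import pickle
P=pickle.load(open('P0.pkl','rb')); s,d=P['scene'],P['side']
print('cake',tri([(s,404,222),(d,234,254)]))
print('plate', tri([(s,351,252),(d,262,243)]), atz(d,292,282,.12),atz(d,174,284,.12),atz(d,235,236,.12),atz(d,232,335,.12))
c=[.6274,.1898,-.033]
B=bayR(c[2]);o=bayO(c); print('mouth',o+B[:,2]*.095)
t=o+B@[-.06,0,.095+.15]; print('view tcp',t)
R0=down(-.355); print(Ro.from_matrix(R0.T@toolR(c)).as_rotvec())
print(delta(toolR(c),t))
E
```

```text
cake [ 6.66746612e-01 -6.08153289e-04  1.48970116e-01]
plate [ 0.59381653 -0.04514952  0.09675738] [0.57797411 0.06607007 0.12      ] [0.7718796  0.00747656 0.12      ] [ 0.64977762 -0.05733335  0.12      ] [0.69790018 0.1289026  0.12      ]
mouth [0.60726224 0.19046479 0.11209924]
view tcp [0.48955515 0.19435053 0.22268831]
[-0.31685747  0.07024561  0.43253176]
(array([ 1.144, -5.742, -7.096]), array([-0.3162,  0.0696,  0.4338]))
```

>>> {"op": "drive_tool", "data": {
  "targets": [
    [[-0.1,-0.4,-0.2,-0.08,0,0,-1],[-0.1,-0.7,-0.5,-0.08,0,0,-1],[-0.1,-0.6,-0.7,-0.08,0,0,-1],[0,-0.4,-0.7,-0.08,0,0,-1],[0,-0.3,-0.8,0,0,0,-1]]
  ]
}}

```text
time_s: 6.45
position: [0.54, -0.0693, 0.2938]
tool_rot: [[-0.003, 0.999, -0.033], [0.001, -0.033, -0.999], [-1.0, -0.003, -0.001]]
ft_force: [0.5, 0.2, -3.5]
grip_width: 0.0329
```

```bash
python3 - <<'E'
from h import *
c=[.6274,.1898,-.033]; print(delta(toolR(c),[.4896,.1944,.235]))
E
```

```text
(array([ 1.184, -1.177, -5.236]), array([ 0.    , -0.0009,  0.4391]))
```

>>> {"op": "drive_tool", "data": {
  "targets": [
    [[0,-0.3,-0.9,0,0,0,-1],[0,-0.3,-0.9,0,0,0.08,-1],[0,-0.2,-0.9,0,0,0.09,-1],[0,-0.2,-0.8,0,0,0.09,-1],[0,0,-0.7,0,0,0.09,-1]]
  ]
}}

```text
time_s: 6.95
position: [0.4968, 0.1429, 0.2913]
tool_rot: [[0.343, 0.939, -0.033], [-0.011, -0.032, -0.999], [-0.939, 0.343, -0.001]]
ft_force: [1.1, -0.5, -2.9]
grip_width: 0.033
```

```bash
python3 - <<'E'
from h import *
c=[.6274,.1898,-.033]; print(delta(toolR(c),[.4896,.1944,.235]))
E
```

```text
(array([ 0.997, -0.554, -1.024]), array([-0.0006, -0.0005,  0.0862]))
```

>>> {"op": "drive_tool", "data": {
  "targets": [
    [[0.3,-0.2,-0.4,0,0,0.086,-1],[0.3,0,-0.3,0,0,0,-1],[0.2,0,-0.1,0,0,0,-1],[0,0,0,0,0,0,-1]]
  ]
}}

```text
time_s: 7.35
position: [0.5063, 0.1808, 0.2504]
tool_rot: [[0.418, 0.908, -0.034], [-0.015, -0.03, -0.999], [-0.908, 0.418, 0.001]]
ft_force: [0.5, 1.0, -2.5]
grip_width: 0.0329
```

```bash
python3 - <<'E'
from h import *
import pickle
c=[.6274,.1898,-.033]; s=observe(); print(delta(toolR(c),[.4896,.1944,.235]),s['grip_width'])
P={n:get_image(n) for n in ('wrist','scene','side')}
for n in P: save(P[n],n+'5')
pickle.dump((P,s),open('p5.pkl','wb'))
w=P['wrist']
B=bayR(c[2]);o=bayO(c)
q=[[.024,.018,.095],[.024,-.018,.095],[-.024,-.018,.095],[-.024,.018,.095]]
print(proj(w,o+np.array(q)@B.T))
crop(P['side'],200,360,300,420,'s5c',5)
E
```

```text
(array([ 0.135, -0.441, -0.26 ]), array([-0.0002,  0.0011,  0.0049])) 0.032916305538671885
[[278.70826882 137.71843618]
 [327.51599505 137.72784892]
 [327.14732664 201.48938047]
 [280.67154306 201.48522857]]
```

View pics/wrist5.png

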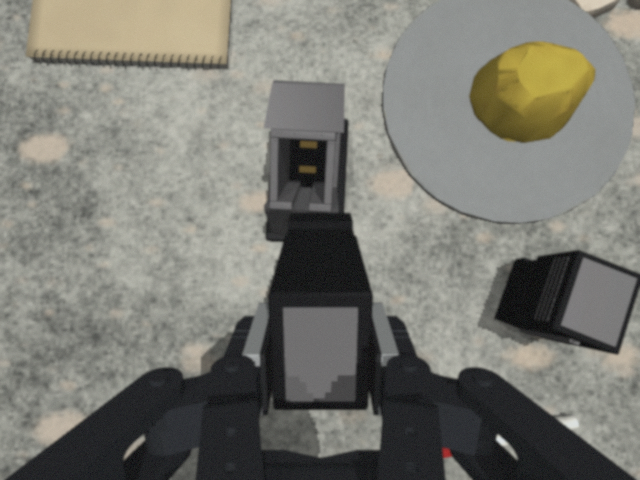

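View pics/side5.png

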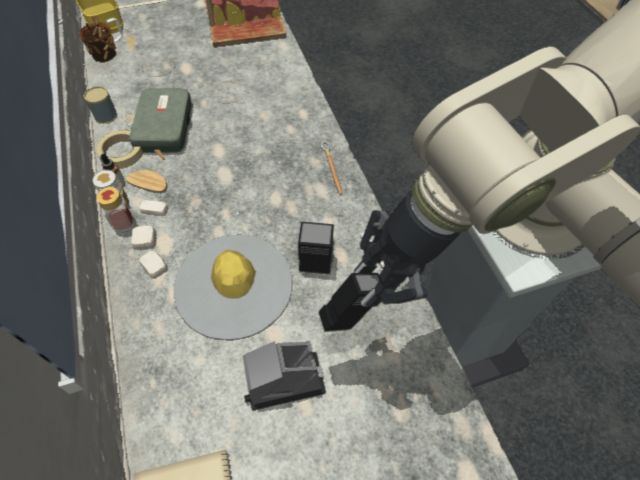

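The wrist view looks down into the bay: mouth over columns 270–338 and rows 135–208, with two brass contacts at its floor. I'll enlarge it.

```bash
python3 - <<'E'
from h import *
import pickle
P,s=pickle.load(open('p5.pkl','rb')); crop(P['wrist'],255,365,120,220,'w5c',7)
E
```

```text
(no output)
```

View pics/w5c.png

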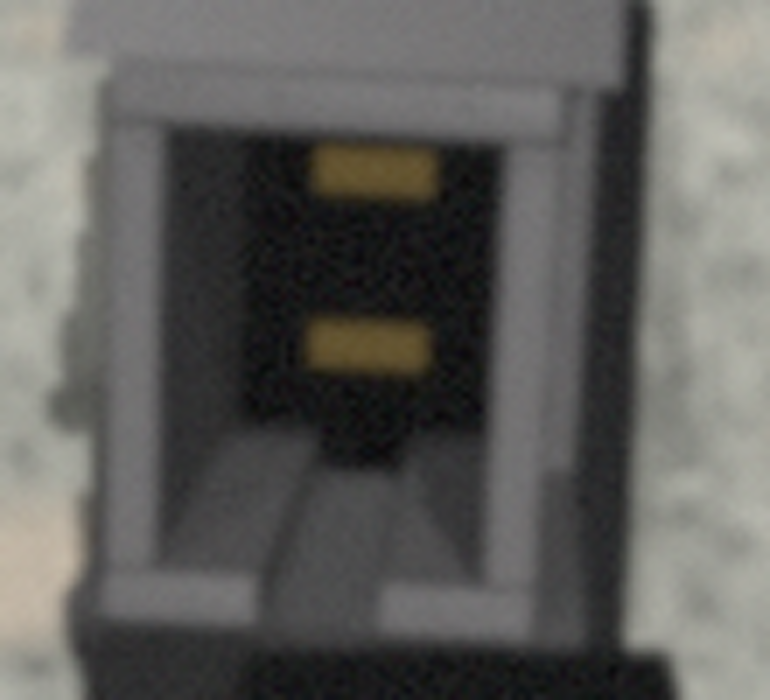

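```bash
python3 - <<'E'
from h import *
import pickle
P,s=pickle.load(open('p5.pkl','rb')); w=P['wrist']; d=P['side']
B0=bayR(0);o0=bayO([0,0,0])
L=np.array([[.024,.018,.095],[.024,-.018,.095],[-.024,-.018,.095],[-.024,.018,.095],[-.030,.024,.095],[-.03,-.024,.095]])@B0.T+o0
# slot edges on mouth, and floor contacts not known
u=(np.array([[164,127],[503,137],[487,586],[158,570],[98,615],[532,630]])+.5)/7-.5+[255,120]
for z in (0,):
  x,r=yawfit([(w,L,u)],[.627,.19,0],z); print(x,np.degrees(x[2])); print((r*7).round(0).tolist())
# free 6D
def f(q): 
    X=Ro.from_rotvec(q[3:]).apply(L)+q[:3]; return (proj(w,X)-u).ravel()
q=least_squares(f,[*x[:2],0,0,0,x[2]]).x; print('6d',q.round(4),abs(f(q)).max())
def c2(a): return (np.array(a)+.5)/5-.5+[200,320]
L2=np.array([[.03,-.024,.095],[-.03,-.024,.095],[-.03,.024,.095],[.03,.024,.095]])@B0.T+o0
u2=c2([[383,118],[549,106],[603,235],[415,257]])
x,r=yawfit([(w,L,u),(d,L2,u2)],[.627,.19,0]); print(x,np.degrees(x[2])); print(r.round(1).tolist())
E
```

```text
[ 0.6271571   0.19066799 -0.07928212] -4.542530653466619
[[-2.0, -5.0], [-0.0, 0.0], [-4.0, -3.0], [-0.0, -2.0], [5.0, 3.0], [2.0, 8.0]]
6d [ 0.6328  0.1965  0.0018  0.0512 -0.052  -0.0601] 0.8094495262316741
[ 0.62721179  0.19063411 -0.07419357] -4.250978284001656
[[-0.3, -0.7], [0.0, -0.2], [-0.3, -0.6], [0.3, -0.2], [1.1, 0.6], [0.6, 0.9], [1.0, -0.2], [1.1, 0.4], [-2.6, 2.5], [0.9, 0.9]]
```

```bash
cat >> h.py <<'E'
def tgt(c,x,y,h,cfg=(.0862,-.0007)):
    B=bayR(c[2]); return delta(toolR(c),bayO(c)+B@[x-cfg[1],y,h+cfg[0]])
def inbay(c,cfg=(.0862,-.0007),s=None):
    s=s or observe(); R=np.array(s['tool_rot']); B=bayR(c[2])
    p=np.array(s['position'])+R@[cfg[0],cfg[1],0]
    return (B.T@(p-bayO(c))*1000).round(1), np.degrees(Ro.from_matrix(toolR(c).T@R).as_rotvec()).round(2)
C=[.6272,.1907,-.077]
E
python3 - <<'E'
from h import *
print(inbay(C)); print(tgt(C,-.03,0,.135))
E
```

```text
(array([-30.8, -18.4, 178.1]), array([-2.17,  1.  , -0.02]))
(array([ 0.869,  0.031, -0.382]), array([ 0.0379, -0.0175,  0.0004]))
```

>>> {"op": "drive_tool", "data": {
  "targets": [
    [[0.2,0,-0.1,0.038,-0.0175,0,-1],[0.3,0.03,-0.15,0,0,0,-1],[0.25,0,-0.11,0,0,0,-1],[0.12,0,0,0,0,0,-1],[0,0,0,0,0,0,-1]]
  ]
}}

```text
time_s: 8.0
position: [0.5275, 0.197, 0.2131]
tool_rot: [[0.42, 0.904, -0.076], [-0.032, -0.069, -0.997], [-0.907, 0.421, 0.0]]
ft_force: [-0.1, 0.3, -2.7]
grip_width: 0.0327
```

```bash
python3 - <<'E'
from h import *
import pickle
print(inbay(C)); s=observe()
P={n:get_image(n) for n in ('wrist','scene','side')}
for n in P: save(P[n],n+'6')
pickle.dump((P,s),open('p6.pkl','wb'))
crop(P['side'],220,380,300,420,'s6c',5)
crop(P['wrist'],240,380,80,240,'w6c',5)
E
```

```text
(array([-30.4,  -1.4, 134.1]), array([-0.04, -0.  , -0.1 ]))
```

View pics/w6c.png

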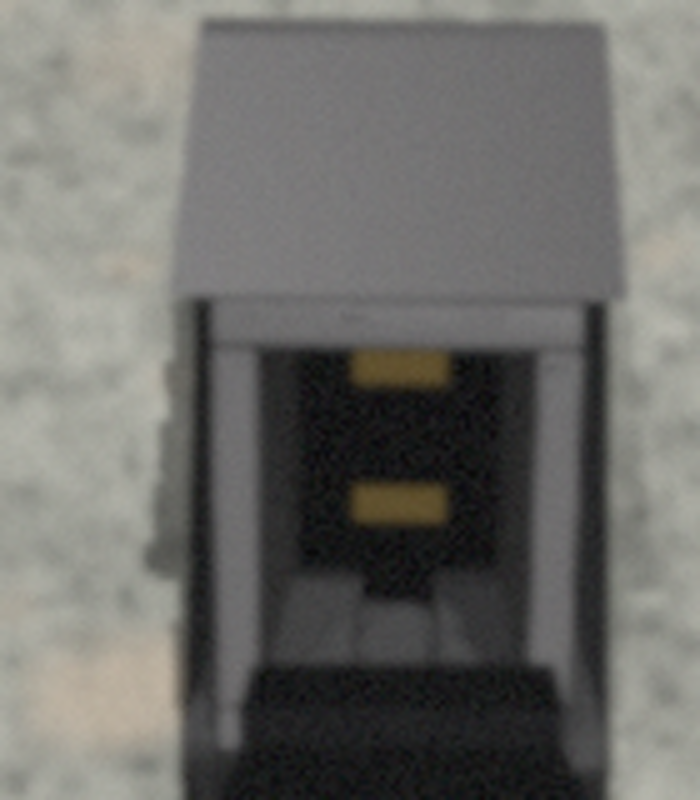

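View pics/s6c.png

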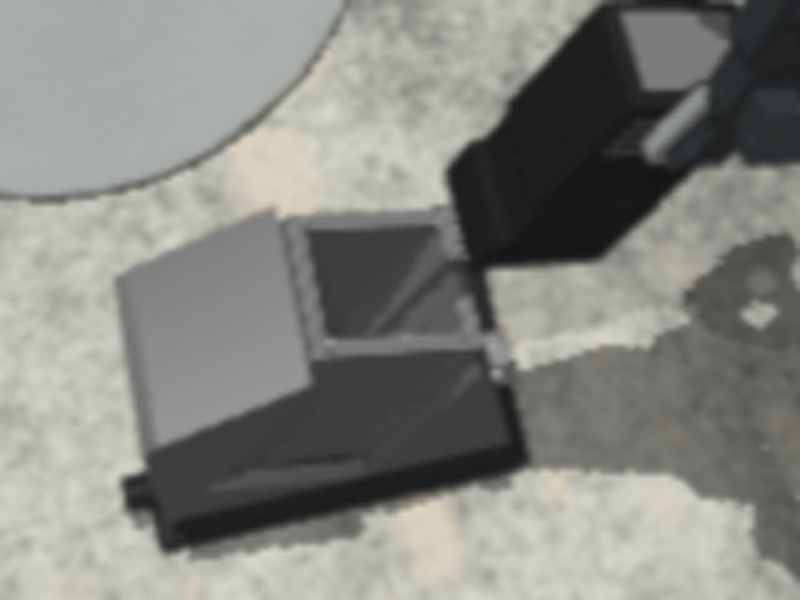

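```bash
python3 - <<'E'
from h import *
import pickle
P,s=pickle.load(open('p6.pkl','rb')); w=P['wrist']
P5,s5=pickle.load(open('p5.pkl','rb')); w5=P5['wrist']
B0=bayR(0);o0=bayO([0,0,0])
loc=lambda a: np.array(a)@B0.T+o0
La=loc([[.024,.018,.095],[.024,-.018,.095],[-.024,.018,0],[-.024,-.018,0]])
ua=(np.array([[260,348],[536,348],[300,570],[497,571]])+.5)/5-.5+[240,80]
Lb=loc([[.024,.018,.095],[.024,-.018,.095],[-.024,-.018,.095],[-.024,.018,.095],[-.024,.018,0],[-.024,-.018,0]])
ub=(np.array([[164,127],[503,137],[487,586],[158,570],[243,420],[480,432]])+.5)/7-.5+[255,120]
for o in ([(w,La,ua)],[(w5,Lb,ub)],[(w,La,ua),(w5,Lb,ub)]):
    x,r=yawfit(o,C); print(x.round(4),np.degrees(x[2]).round(2)); print(r.round(1).tolist())
    print(inbay(x,s=s))
E
```

```text
[ 0.6265  0.1905 -0.078 ] -4.47
[[-0.5, 0.1], [0.4, 0.2], [-0.2, -0.2], [0.4, -0.3]]
(array([-29.8,  -1.2, 133.8]), array([-0.09,  0.02, -0.1 ]))
[ 0.627   0.1906 -0.0745] -4.27
[[-0.3, -0.4], [0.1, 0.2], [-0.3, -0.3], [0.3, 0.1], [-0.8, 0.4], [1.5, 0.1]]
(array([-30.2,  -1.2, 134. ]), array([ 0.09, -0.06, -0.1 ]))
[ 0.6267  0.1905 -0.0764] -4.38
[[-0.6, -0.2], [0.2, -0.2], [-0.3, -0.5], [0.3, -0.7], [-0.2, -0.1], [0.2, 0.5], [-0.3, 0.0], [0.3, 0.3], [-0.7, 0.6], [1.6, 0.4]]
(array([-30. ,  -1.2, 133.9]), array([-0.  , -0.02, -0.1 ]))
```

```bash
cat >> h.py <<'E'
C=[.6267,.1905,-.0764]
E
python3 - <<'E'
from h import *
print(inbay(C)); print(tgt(C,0,0,.105))
E
```

```text
(array([-29.1,  -0.9, 135.1]), array([0.01, 0.02, 0.03]))
(array([ 0.602,  0.584, -0.018]), array([-0.0001, -0.0004, -0.0005]))
```

>>> {"op": "drive_tool", "data": {
  "targets": [
    [[0.05,0.2,-0.02,0,0,0,-1],[0.1,0.2,0,0,0,0,-1],[0.2,0.18,0,0,0,0,-1],[0.15,0,0,0,0,0,-1],[0,0,0,0,0,0,-1]]
  ]
}}

```text
time_s: 8.65
position: [0.5643, 0.1953, 0.2015]
tool_rot: [[0.418, 0.905, -0.077], [-0.033, -0.069, -0.997], [-0.908, 0.42, 0.001]]
ft_force: [0.2, -0.8, -2.1]
grip_width: 0.0328
```

```bash
python3 - <<'E'
from h import *
import pickle
print(inbay(C)); 
P={n:get_image(n) for n in ('wrist','scene','side')}
print(inbay(C));s=observe(); print(s['ft_force'])
for n in P: save(P[n],n+'7')
pickle.dump((P,s),open('p7.pkl','wb'))
crop(P['side'],220,380,300,420,'s7c',5)
crop(P['wrist'],240,380,100,260,'w7c',5)
crop(P['scene'],330,450,150,250,'sc7c',6)
E
```

```text
(array([ -1.7,  -0. , 107.8]), array([-0.  , -0.04, -0.19]))
(array([ -1. ,   0.4, 109.4]), array([-0.02,  0.01, -0.05]))
[-0.75282352  0.62066456 -2.00328111]
```

View pics/w7c.png

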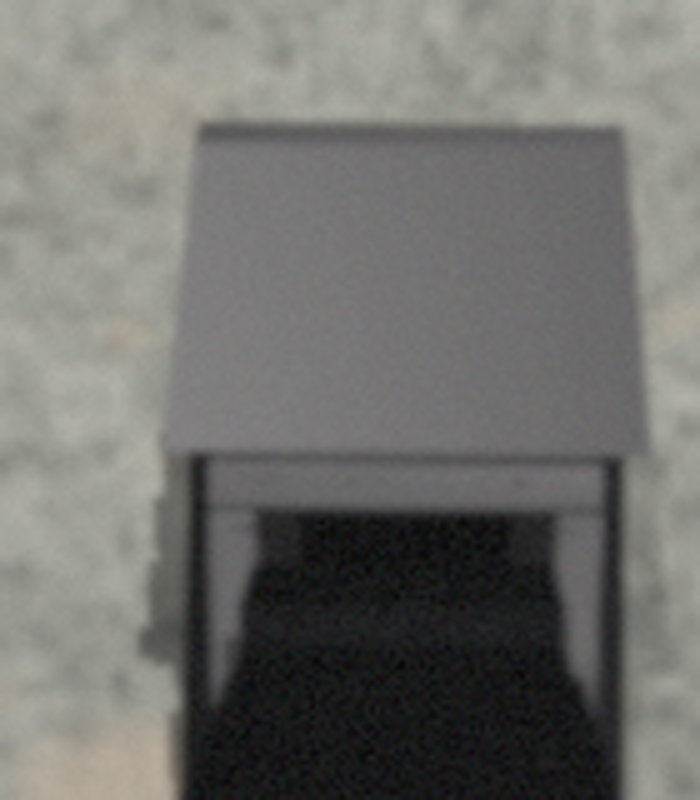

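View pics/s7c.png

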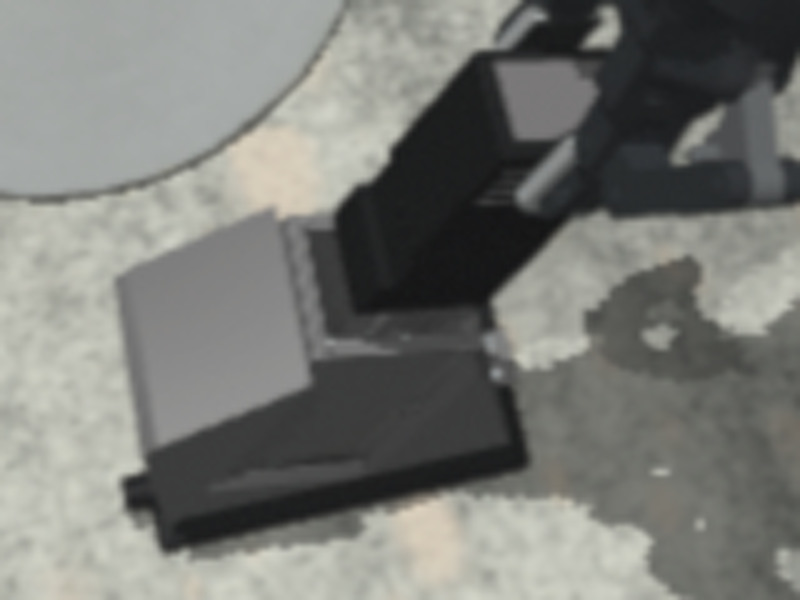

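View pics/sc7c.png

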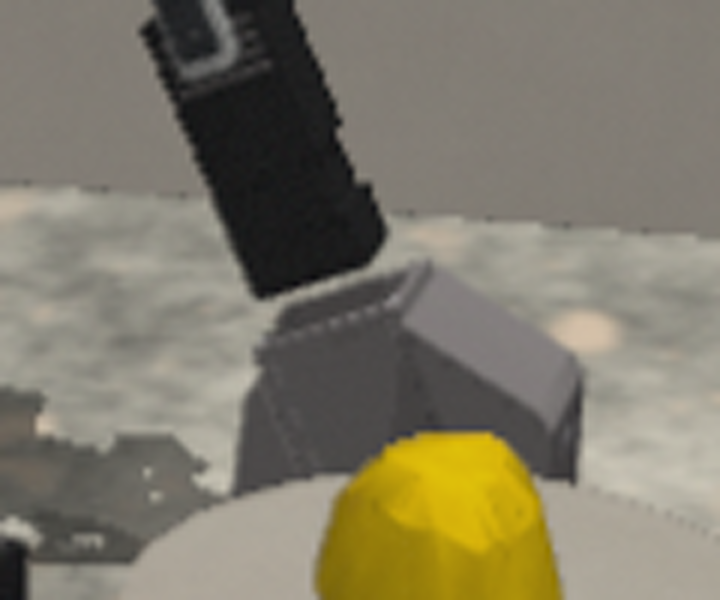

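>>> {"op": "drive_tool", "data": {
  "targets": [
    [[0,0,0,0,0,0,-1],[0,0,0,0,0,0,-1],[0,0,0,0,0,0,-1]]
  ]
}}

```text
time_s: 9.1
position: [0.5642, 0.1957, 0.2037]
tool_rot: [[0.421, 0.904, -0.076], [-0.032, -0.069, -0.997], [-0.906, 0.423, -0.0]]
ft_force: [-0.4, 0.3, -2.4]
grip_width: 0.0332
```

```bash
python3 - <<'E'
from h import *
import pickle
print(inbay(C),tgt(C,0,0,.105)); 
P,s=pickle.load(open('p7.pkl','rb'))
R=np.array(s['tool_rot'])
def pk(p): return np.array(s['position'])+R@[.0862-p[2],-.0007+p[0],-p[1]]
F=[pk(p) for p in [[.023,.016,.005],[.023,-.016,.005],[-.023,-.016,.005],[-.023,.016,.005],[.023,.017,.11],[.023,-.017,.11],[-.023,.017,.11]]]
M=np.array([[.024,.018,.095],[.024,-.018,.095],[-.024,-.018,.095],[-.024,.018,.095]])@bayR(C[2]).T+bayO(C)
for n,o,k in (('wrist',(240,100),5),('side',(220,300),5),('scene',(330,150),6)):
    for X,nm in ((F,'pack'),(M,'mouth')): print(n,nm,((proj(P[n],X)-o+.5)*k-.5).round().tolist())
E
```

```text
(array([ -0.6,   0.5, 109.8]), array([-0.02,  0.03, -0.  ])) (array([0.096, 0.012, 0.008]), array([ 0.0003, -0.0005,  0.    ]))
wrist pack [[260.0, 563.0], [546.0, 563.0], [537.0, 939.0], [268.0, 939.0], [135.0, 971.0], [672.0, 970.0], [162.0, 1566.0]]
wrist mouth [[257.0, 508.0], [555.0, 508.0], [546.0, 876.0], [265.0, 875.0]]
side pack [[363.0, 310.0], [341.0, 213.0], [471.0, 206.0], [495.0, 301.0], [512.0, 159.0], [482.0, 48.0], [654.0, 153.0]]
side mouth [[334.0, 341.0], [311.0, 232.0], [444.0, 225.0], [471.0, 330.0]]
scene pack [[380.0, 222.0], [359.0, 251.0], [245.0, 289.0], [268.0, 259.0], [270.0, -43.0], [244.0, -17.0], [157.0, 0.0]]
scene mouth [[406.0, 266.0], [383.0, 300.0], [264.0, 339.0], [289.0, 304.0]]
```

>>> {"op": "drive_tool", "data": {
  "targets": [
    [[0.05,0.012,0.008,0,0,0,-1],[0.05,0,0,0,0,0,-1],[0.05,0,0,0,0,0,-1],[0.05,0,0,0,0,0,-1],[0.05,0,0,0,0,0,-1]]
  ]
}}

```text
time_s: 9.6
position: [0.5702, 0.1948, 0.1921]
tool_rot: [[0.421, 0.904, -0.076], [-0.032, -0.069, -0.997], [-0.907, 0.422, -0.0]]
ft_force: [0.1, -0.8, -2.8]
grip_width: 0.0329
```

```bash
python3 -c "
from h import *
print(inbay(C))"
```

```text
(array([-0.1, -0. , 96.7]), array([-0.01,  0.02, -0.03]))
```

>>> {"op": "drive_tool", "data": {
  "targets": [
    [[0.05,0,0,0,0,0,-1],[0.05,0,0,0,0,0,-1],[0.05,0,0,0,0,0,-1],[0,0,0,0,0,0,-1]]
  ]
}}

```text
time_s: 10.0
position: [0.5732, 0.1945, 0.1851]
tool_rot: [[0.421, 0.904, -0.076], [-0.032, -0.069, -0.997], [-0.907, 0.422, -0.0]]
ft_force: [-0.1, 1.0, -1.7]
grip_width: 0.0329
```

```bash
python3 -c "
from h import *
print(inbay(C)); s=observe(); print(bayR(C[2]).T@s['ft_force'], s['wrist_torque'])"
```

```text
(array([-0.3, -0.1, 89.2]), array([-0.02,  0.01, -0.06]))
[-0.89723181  0.97853959 -1.50547663] [0.07079253 0.41857429 0.03791827]
```

>>> {"op": "drive_tool", "data": {
  "targets": [
    [[0.05,0,0,0,0,0,-1],[0.05,0,0,0,0,0,-1],[0.05,0,0,0,0,0,-1],[0.05,0,0,0,0,0,-1],[0,0,0,0,0,0,-1]]
  ]
}}

```text
time_s: 10.5
position: [0.5774, 0.1942, 0.1761]
tool_rot: [[0.421, 0.904, -0.076], [-0.032, -0.069, -0.997], [-0.907, 0.422, -0.0]]
ft_force: [-0.2, -0.0, -1.6]
grip_width: 0.033
```

```bash
python3 -c "
from h import *
print(inbay(C)); s=observe(); print(bayR(C[2]).T@s['ft_force'], s['wrist_torque'])
w=get_image('wrist'); crop(w,240,380,100,260,'w8c',4); w=get_image('side');crop(w,220,380,300,420,'s8c',5)"
```

```text
(array([-0.3, -0.1, 79.1]), array([-0.02,  0.01, -0.05]))
[-0.82313466 -0.05655369 -1.39779638] [0.06486867 0.44070302 0.03360692]
```

View pics/w8c.png

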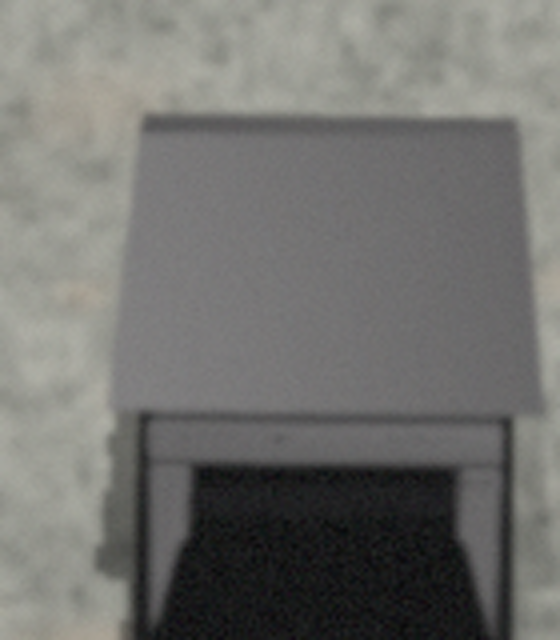

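View pics/s8c.png

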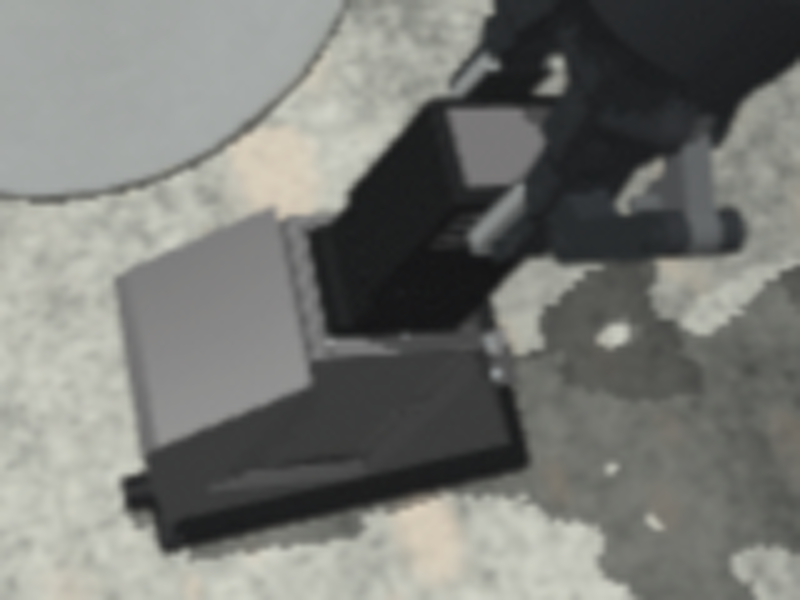

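The foot has entered the mouth with no contact force showing. I'll keep going.

>>> {"op": "drive_tool", "data": {
  "targets": [
    [[0.06,0,0,0,0,0,-1],[0.06,0,0,0,0,0,-1],[0.06,0,0,0,0,0,-1],[0.06,0,0,0,0,0,-1],[0,0,0,0,0,0,-1]]
  ]
}}

```text
time_s: 11.1
position: [0.5825, 0.1938, 0.1651]
tool_rot: [[0.42, 0.904, -0.076], [-0.032, -0.069, -0.997], [-0.907, 0.422, -0.0]]
ft_force: [0.1, 0.1, -3.2]
grip_width: 0.0327
```

>>> {"op": "drive_tool", "data": {
  "targets": [
    [[0.06,0,0,0,0,0,-1],[0.06,0,0,0,0,0,-1],[0.06,0,0,0,0,0,-1],[0.06,0,0,0,0,0,-1],[0,0,0,0,0,0,-1]]
  ]
}}

```text
time_s: 11.6
position: [0.5875, 0.1934, 0.1542]
tool_rot: [[0.42, 0.904, -0.076], [-0.032, -0.069, -0.997], [-0.907, 0.422, -0.0]]
ft_force: [-0.3, -0.4, -3.1]
grip_width: 0.033
```

```bash
python3 -c "
from h import *
print(inbay(C)); s=observe(); print(bayR(C[2]).T@s['ft_force'], s['wrist_torque'])"
```

```text
(array([-0.3, -0.1, 55.1]), array([-0.01,  0.01, -0.06]))
[-1.56090729 -0.38576314 -2.66699226] [0.02995451 0.46758514 0.08049186]
```

>>> {"op": "drive_tool", "data": {
  "targets": [
    [[0.06,0,0,0,0,0,-1],[0.06,0,0,0,0,0,-1],[0.06,0,0,0,0,0,-1],[0.06,0,0,0,0,0,-1],[0,0,0,0,0,0,-1]]
  ]
}}

```text
time_s: 12.1
position: [0.5926, 0.193, 0.1433]
tool_rot: [[0.42, 0.904, -0.076], [-0.032, -0.069, -0.997], [-0.907, 0.422, -0.0]]
ft_force: [-0.7, -0.2, -3.6]
grip_width: 0.0329
```

>>> {"op": "drive_tool", "data": {
  "targets": [
    [[0.05,0,0,0,0,0,-1],[0.05,0,0,0,0,0,-1],[0,0,0,0,0,0,-1]]
  ]
}}

```text
time_s: 12.4
position: [0.594, 0.193, 0.1386]
tool_rot: [[0.419, 0.905, -0.076], [-0.032, -0.069, -0.997], [-0.907, 0.42, 0.0]]
ft_force: [-1.8, 0.9, -3.2]
grip_width: 0.0331
```

```bash
python3 -c "
from h import *
print(inbay(C)); s=observe(); print(bayR(C[2]).T@s['ft_force'], s['wrist_torque'])"
```

```text
(array([-1.1, -0. , 38.2]), array([-0.01,  0.  , -0.14]))
[-3.02020762  0.74010844 -2.12817672] [0.15799633 1.10341637 0.01403712]
```

>>> {"op": "drive_tool", "data": {
  "targets": [
    [[0.04,0,0,0,0,0,-1],[0.04,0,0,0,0,0,-1],[0,0,0,0,0,0,-1]]
  ]
}}

```text
time_s: 12.7
position: [0.5957, 0.1929, 0.1352]
tool_rot: [[0.419, 0.905, -0.076], [-0.032, -0.069, -0.997], [-0.907, 0.421, -0.0]]
ft_force: [-4.1, 1.0, -2.6]
grip_width: 0.0328
```

>>> {"op": "drive_tool", "data": {
  "targets": [
    [[0.04,0,0,0,0,0,-1],[0.04,0,0,0,0,0,-1],[0,0,0,0,0,0,-1]]
  ]
}}

```text
time_s: 13.0
position: [0.5974, 0.1927, 0.1317]
tool_rot: [[0.42, 0.905, -0.076], [-0.032, -0.069, -0.997], [-0.907, 0.421, -0.0]]
ft_force: [-4.6, 0.4, -1.6]
grip_width: 0.0329
```

```bash
python3 -c "
from h import *
print(inbay(C)); s=observe(); print(bayR(C[2]).T@s['ft_force'], s['wrist_torque'])
w=get_image('wrist');save(w,'w9'); w=get_image('side');crop(w,220,380,300,420,'s9c',5)"
```

```text
(array([-1. ,  0. , 30.5]), array([-0.01,  0.01, -0.12]))
[-4.83869344  0.05702061  0.44892573] [ 0.22139852  1.41127795 -0.01576908]
```

View pics/w9.png

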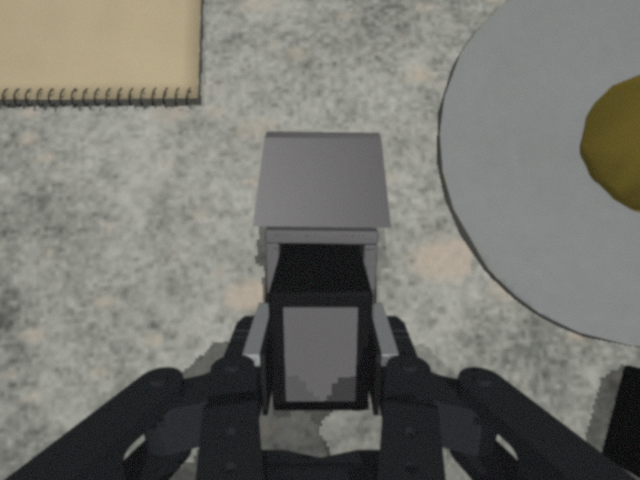

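View pics/s9c.png

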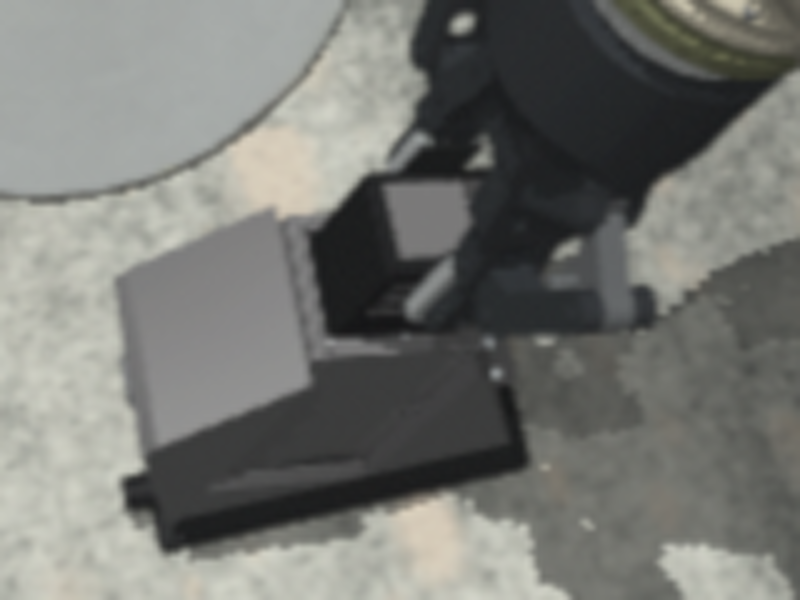

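>>> {"op": "drive_tool", "data": {
  "targets": [
    [[0.04,0,0,0,0,0,-1],[0.04,0,0,0,0,0,-1],[0.04,0,0,0,0,0,-1],[0,0,0,0,0,0,-1]]
  ]
}}

```text
time_s: 13.5
position: [0.5999, 0.1925, 0.1263]
tool_rot: [[0.42, 0.905, -0.076], [-0.032, -0.069, -0.997], [-0.907, 0.421, -0.0]]
ft_force: [-4.8, 0.4, -1.0]
grip_width: 0.0329
```

>>> {"op": "drive_tool", "data": {
  "targets": [
    [[0.04,0,0,0,0,0,-1],[0.04,0,0,0,0,0,-1],[0.04,0,0,0,0,0,-1],[0,0,0,0,0,0,-1]]
  ]
}}

```text
time_s: 13.9
position: [0.6024, 0.1923, 0.1208]
tool_rot: [[0.419, 0.905, -0.076], [-0.032, -0.069, -0.997], [-0.907, 0.421, -0.0]]
ft_force: [-4.5, 1.0, -2.2]
grip_width: 0.033
```

```bash
python3 -c "
from h import *
print(inbay(C)); s=observe(); print(bayR(C[2]).T@s['ft_force'], s['wrist_torque'])
w=get_image('wrist');crop(w,230,410,210,430,'w10c',3)"
```

```text
(array([-1. , -0. , 18.4]), array([-0.01,  0.01, -0.12]))
[-5.04821384  0.63288376 -0.05831024] [0.16881223 1.42390406 0.01625908]
```

View pics/w10c.png

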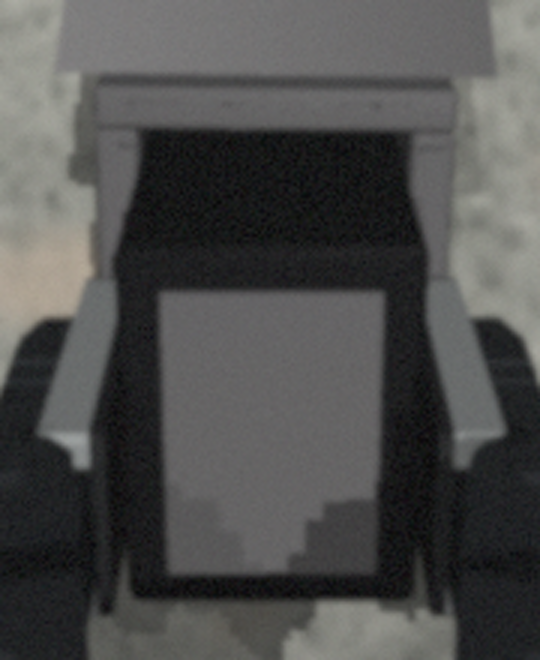

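>>> {"op": "drive_tool", "data": {
  "targets": [
    [[0,0,0,0,0,0,0],[0,0,0,0,0,0,0.3],[0,0,0,0,0,0,0.3],[0,0,0,0,0,0,0.3]]
  ]
}}

```text
time_s: 14.35
position: [0.6036, 0.1923, 0.1216]
tool_rot: [[0.422, 0.903, -0.076], [-0.032, -0.069, -0.997], [-0.906, 0.424, -0.0]]
ft_force: [-0.3, -0.0, 0.1]
grip_width: 0.0556
```

>>> {"op": "drive_tool", "data": {
  "targets": [
    [[-0.1,0,0,0,0,0,0.3],[-0.2,0,0,0,0,0,0.3],[-0.3,0,0,0,0,0,0.3],[-0.3,0,0,0,0,0,0.3],[-0.2,0,0,0,0,0,0.3]]
  ]
}}

```text
time_s: 14.85
position: [0.5796, 0.1943, 0.1733]
tool_rot: [[0.423, 0.903, -0.076], [-0.031, -0.069, -0.997], [-0.906, 0.424, -0.001]]
ft_force: [0.6, 0.8, -0.3]
grip_width: 0.0553
```

```bash
python3 -c "
from h import *
print(inbay(C)); s=observe(); print(bayR(C[2]).T@s['ft_force'], s['grip_width'])
w=get_image('wrist');save(w,'w11'); w=get_image('side');crop(w,220,380,300,420,'s11c',5)"
```

```text
(array([ 0.8,  0.3, 75.7]), array([-0.02,  0.06,  0.11]))
[ 0.34882503  0.84293178 -0.46522248] 0.05529031920130496
```

View pics/w11.png

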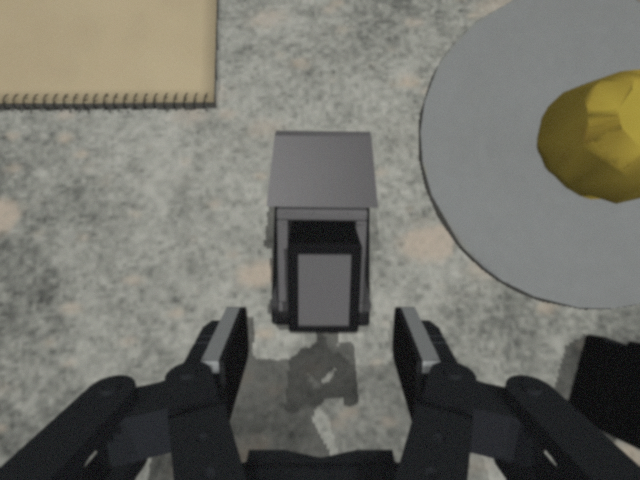

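View pics/s11c.png

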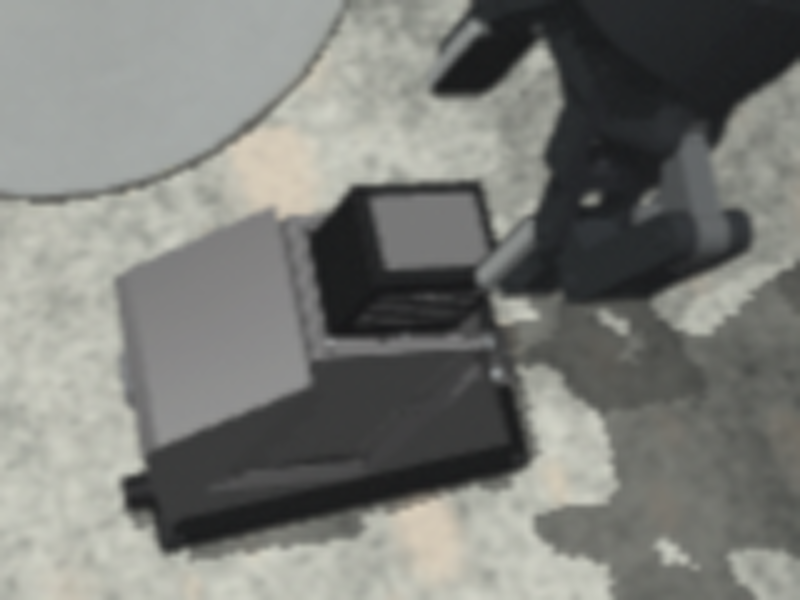

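The pack stays put when released, standing about 33 mm out of the bay. I'll shut the fingers and press on its top centre.

>>> {"op": "drive_tool", "data": {
  "targets": [
    [[0.1,0,0,0,0,0,-1],[0.1,0,0,0,0,0,-1],[0.1,0,0,0,0,0,-1],[0,0,0,0,0,0,-1],[0,0,0,0,0,0,-1]]
  ]
}}

```text
time_s: 15.45
position: [0.5863, 0.1935, 0.1569]
tool_rot: [[0.42, 0.904, -0.076], [-0.032, -0.069, -0.997], [-0.907, 0.421, 0.0]]
ft_force: [-0.5, 0.0, 0.1]
grip_width: 0.0
```

>>> {"op": "drive_tool", "data": {
  "targets": [
    [[0.08,0,0,0,0,0,-1],[0.08,0,0,0,0,0,-1],[0.08,0,0,0,0,0,-1],[0,0,0,0,0,0,-1]]
  ]
}}

```text
time_s: 15.85
position: [0.5913, 0.1931, 0.1458]
tool_rot: [[0.42, 0.904, -0.076], [-0.032, -0.069, -0.997], [-0.907, 0.421, 0.0]]
ft_force: [-0.0, -0.1, -0.6]
grip_width: 0.0004
```

```bash
python3 -c "
from h import *
print(inbay(C,(0,0))); s=observe(); print(bayR(C[2]).T@s['ft_force'], s['grip_width'])
w=get_image('wrist');save(w,'w12')"
```

```text
(array([ 3.000e-01, -1.000e-01,  1.321e+02]), array([-0.01,  0.  , -0.08]))
[-0.25384447 -0.08315508 -0.51017577] 0.00037961929004217613
```

View pics/w12.png

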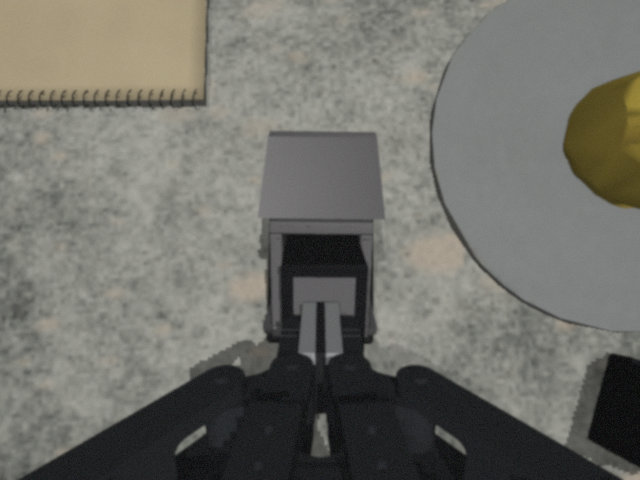

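Shut fingertips at about (320,310) are over the middle of the pack top, 4 mm away. I'll press slowly.

>>> {"op": "drive_tool", "data": {
  "targets": [
    [[0.04,0,0,0,0,0,-1],[0.04,0,0,0,0,0,-1],[0.04,0,0,0,0,0,-1],[0.04,0,0,0,0,0,-1],[0,0,0,0,0,0,-1]]
  ]
}}

```text
time_s: 16.4
position: [0.5947, 0.1931, 0.1397]
tool_rot: [[0.422, 0.904, -0.076], [-0.032, -0.069, -0.997], [-0.906, 0.423, -0.0]]
ft_force: [-2.9, 0.8, 3.7]
grip_width: 0.0001
```

>>> {"op": "drive_tool", "data": {
  "targets": [
    [[0.04,0,0,0,0,0,-1],[0.04,0,0,0,0,0,-1],[0.04,0,0,0,0,0,-1],[0,0,0,0,0,0,-1]]
  ]
}}

```text
time_s: 16.8
position: [0.5971, 0.1929, 0.1341]
tool_rot: [[0.421, 0.904, -0.076], [-0.032, -0.069, -0.997], [-0.906, 0.422, -0.0]]
ft_force: [-2.3, 0.4, 2.9]
grip_width: 0.0003
```

```bash
python3 -c "
from h import *
print(inbay(C,(0,0))); s=observe(); print(bayR(C[2]).T@s['ft_force'], s['grip_width'])"
```

```text
(array([7.000e-01, 1.000e-01, 1.189e+02]), array([-0.02,  0.03, -0.01]))
[-0.86813299  0.26266835  3.62640948] 0.000254703160159005
```

>>> {"op": "drive_tool", "data": {
  "targets": [
    [[0.04,0,0,0,0,0,-1],[0.04,0,0,0,0,0,-1],[0.02,0,0,0,0,0,-1],[0,0,0,0,0,0,-1]]
  ]
}}

```text
time_s: 17.2
position: [0.5993, 0.1927, 0.1294]
tool_rot: [[0.421, 0.904, -0.076], [-0.032, -0.069, -0.997], [-0.906, 0.422, -0.0]]
ft_force: [-1.6, 1.5, 3.7]
grip_width: 0.0
```

>>> {"op": "drive_tool", "data": {
  "targets": [
    [[0.02,0,0,0,0,0,-1],[0.02,0,0,0,0,0,-1],[0,0,0,0,0,0,-1]]
  ]
}}

```text
time_s: 17.5
position: [0.6003, 0.1926, 0.1274]
tool_rot: [[0.421, 0.904, -0.076], [-0.032, -0.069, -0.997], [-0.906, 0.422, -0.0]]
ft_force: [-1.4, 1.7, 2.1]
grip_width: -0.0001
```

```bash
python3 -c "
from h import *
print(inbay(C,(0,0))); s=observe(); print(bayR(C[2]).T@s['ft_force'], s['grip_width'])"
```

```text
(array([7.000e-01, 1.000e-01, 1.116e+02]), array([-0.01,  0.03, -0.01]))
[-0.50182439  1.54989849  2.52438676] -5.662483291793554e-05
```

Nearly home; the force should rise at the floor, so I'll take 0.5–1 mm steps.

>>> {"op": "drive_tool", "data": {
  "targets": [
    [[0.015,0,0,0,0,0,-1],[0.015,0,0,0,0,0,-1],[0,0,0,0,0,0,-1]]
  ]
}}

```text
time_s: 17.8
position: [0.6009, 0.1924, 0.126]
tool_rot: [[0.421, 0.904, -0.076], [-0.032, -0.069, -0.997], [-0.906, 0.422, -0.0]]
ft_force: [-1.0, 0.8, 1.6]
grip_width: -0.0002
```

>>> {"op": "drive_tool", "data": {
  "targets": [
    [[0.015,0,0,0,0,0,-1],[0,0,0,0,0,0,-1]]
  ]
}}

```text
time_s: 18.0
position: [0.601, 0.1925, 0.1258]
tool_rot: [[0.421, 0.904, -0.076], [-0.032, -0.069, -0.997], [-0.906, 0.422, -0.0]]
ft_force: [-4.1, 3.0, 5.3]
grip_width: 0.0003
```

>>> {"op": "drive_tool", "data": {
  "targets": [
    [[0.01,0,0,0,0,0,-1],[0,0,0,0,0,0,-1]]
  ]
}}

```text
time_s: 18.2
position: [0.6011, 0.1926, 0.1258]
tool_rot: [[0.422, 0.904, -0.076], [-0.032, -0.069, -0.997], [-0.906, 0.423, -0.0]]
ft_force: [-6.2, 0.8, 10.0]
grip_width: 0.0003
```

```bash
python3 -c "
from h import *
print(inbay(C,(0,0))); s=observe(); print(bayR(C[2]).T@s['ft_force'], s['grip_width'])"
```

```text
(array([8.000e-01, 1.000e-01, 1.097e+02]), array([-0.02,  0.03,  0.01]))
[-1.45102855  0.32653691 11.69128638] 0.0003118455176855034
```

>>> {"op": "drive_tool", "data": {
  "targets": [
    [[0.015,0,0,0,0,0,-1],[0,0,0,0,0,0,-1]]
  ]
}}

```text
time_s: 18.4
position: [0.6013, 0.1928, 0.1258]
tool_rot: [[0.422, 0.903, -0.076], [-0.031, -0.069, -0.997], [-0.906, 0.423, -0.001]]
ft_force: [-10.2, 1.9, 14.6]
grip_width: -0.0003
```

>>> {"op": "drive_tool", "data": {
  "targets": [
    [[0.01,0,0,0,0,0,-1],[0,0,0,0,0,0,-1]]
  ]
}}

```text
time_s: 18.6
position: [0.6014, 0.193, 0.1258]
tool_rot: [[0.423, 0.903, -0.075], [-0.031, -0.069, -0.997], [-0.906, 0.424, -0.001]]
ft_force: [-14.4, 3.3, 18.8]
grip_width: 0.0001
```

```bash
python3 -c "
from h import *
print(inbay(C,(0,0))); s=observe(); print(bayR(C[2]).T@s['ft_force'], s['grip_width'])"
```

```text
(array([  1. ,   0.5, 109.6]), array([-0.02,  0.07,  0.07]))
[-5.29371621  2.2332002  23.2470314 ] 7.378745396875156e-05
```

Seated: the force rose to 23 N along the bay's axis with no further travel. I'll back off and check.

>>> {"op": "drive_tool", "data": {
  "targets": [
    [[-0.05,0,0,0,0,0,-1],[-0.1,0,0,0,0,0,-1],[-0.4,0,0,0,0,0,-1],[-0.6,0,0,0,0,0,-1],[-0.4,0,0,0,0,0,-1]]
  ]
}}

```text
time_s: 19.1
position: [0.5689, 0.1946, 0.1955]
tool_rot: [[0.422, 0.904, -0.076], [-0.032, -0.069, -0.997], [-0.906, 0.423, -0.0]]
ft_force: [0.2, 0.2, -0.9]
grip_width: 0.0
```

>>> {"op": "drive_tool", "data": {
  "targets": [
    [[-0.3,-0.2,0,0,0,0,-1],[-0.2,-0.2,0,0,0,0,-1],[0,0,0,0,0,0,-1],[0,0,0,0,0,0,-1],[0,0,0,0,0,0,-1]]
  ]
}}

```text
time_s: 19.6
position: [0.541, 0.1968, 0.2077]
tool_rot: [[0.42, 0.904, -0.076], [-0.032, -0.069, -0.997], [-0.907, 0.421, 0.0]]
ft_force: [-0.3, 1.6, 0.5]
grip_width: -0.0002
```

```bash
python3 - <<'E'
from h import *
s=observe(); print(s['position'],s['ft_force'],s['time_s'])
P={n:get_image(n) for n in ('wrist','side','scene')}
crop(P['wrist'],255,385,120,270,'w13c',5); crop(P['side'],220,380,300,420,'s13c',5)
save(P['side'],'side13'); save(P['scene'],'scene13')
B=bayR(C[2]);o=bayO(C)
F=np.array([[.023,.017,.11],[.023,-.017,.11],[-.023,-.017,.11],[-.023,.017,.11]])
for h in (0,.004):
  X=(F+[0,0,h])@B.T+o
  print(((proj(P['wrist'],X)-[255,120]+.5)*5-.5).round().tolist(),((proj(P['side'],X)-[220,300]+.5)*5-.5).round().tolist())
E
```

```text
[0.54095861 0.19684963 0.20765069] [-0.29622425  1.58584559  0.52558872] 19.6
[[186.0, 262.0], [474.0, 263.0], [466.0, 631.0], [194.0, 631.0]] [[355.0, 318.0], [332.0, 215.0], [461.0, 208.0], [487.0, 308.0]]
[[184.0, 268.0], [476.0, 268.0], [468.0, 642.0], [192.0, 641.0]] [[360.0, 313.0], [337.0, 209.0], [466.0, 203.0], [492.0, 303.0]]
```

View pics/w13c.png

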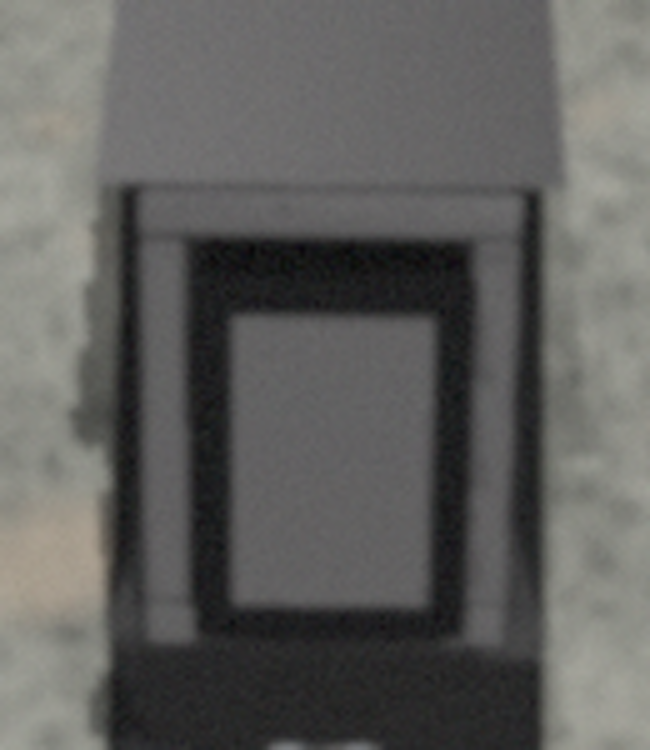

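View pics/s13c.png

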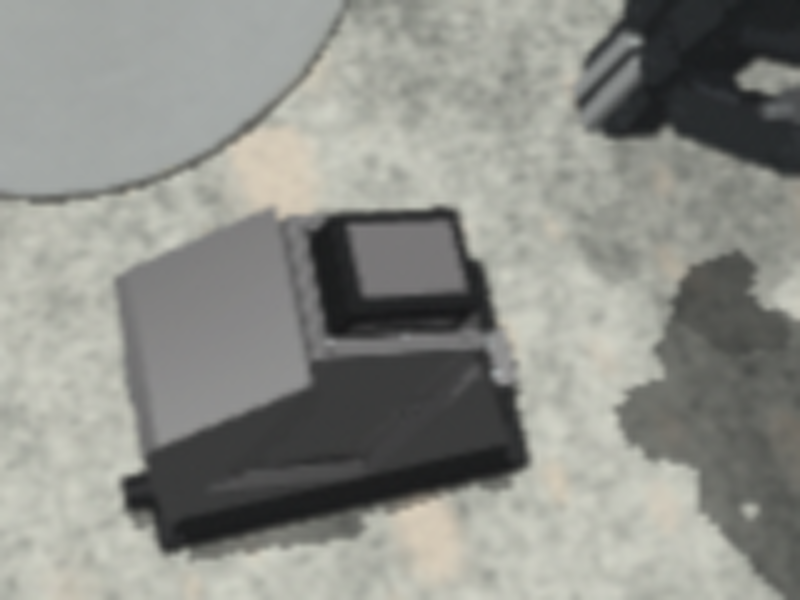

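View pics/scene13.png

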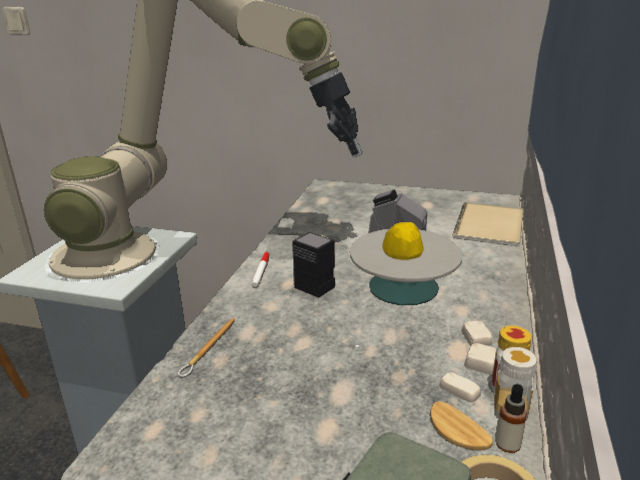

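The pack's top corners in the side view, about (458,210) and (480,305) in the crop, fit the fully home prediction. The other objects have not moved, so I'm handing in.

```bash
python3 -c "
from h import *
print(close_job())"
```

```text
the job is handed in; nothing more can be done
None
```

The slim pack appears to be fully home in the charger's bay, and the job was handed in at about 20 s of the 64 s allowed; `close_job()` gives no verdict.

**What I did:** I gripped the pack across its 34 mm faces and tilted it to the bay's axis. I slid it in past the roller to about 18 mm above the floor, then let go. Shut fingers on its top pressed it the rest of the way.

**Seating check:** The push stopped with the pack's top 109.6 mm above the bay's floor (110 mm is home). The force then rose to about 23 N with no further travel, well under the 80 N limit.

**After backing off:** The pack's top corners in the side picture match the fully seated prediction to within about 1–1.5 px, roughly 2 mm, so the pictures alone cannot prove the 2 mm tolerance. The arm stood clear and touched nothing. The wide pack, marker and loop tool look unmoved in the scene picture; I compared them by eye only.

**Disagreement between checks:** Before insertion, the scene camera put the pack about 1.5–2 px lower than my estimate. I took this as calibration error and relied on the wrist camera and the force readings.

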